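Check the bore with the gauge rod and present its tip

ROBOT

A 6-joint arm with a two-finger parallel gripper is mounted at the origin on a cart in front of the work surface, level with it; the furniture and walls round the work are solid. World frame = base frame: x ahead of the robot, y to its left, z up, the work surface at z = 0. Lengths are in m, angles in rad, forces in N, time in s.
With the tool pointing down it reaches from about 0.35 to 0.775 m from the base axis. Payload 7.3 kg.
Tool frame: the origin (TCP) lies at the very end of the fingers, on their centre line; the grasp point (between the pads) lies 19 mm behind it; z points along the fingers, y is the direction in which the jaws open and shut (so a half turn about z gives the same grasp; the last joint's range is limited). The gripper opens to 92 mm and grips with 3 to 60 N. Pads are 19 mm wide; open, the fingers measure 130 mm over their backs; the gripper's body (75 mm by 190 mm) begins 47 mm behind the grasp point.
Start: joints at [1.164, 0.342, 1.524, -0, 1.275, -0.146], TCP at [0.135, 0.507, 0.19] pointing down, gripper open.
Joint ranges: [-2.53, 2.53], [-0.77, 2.02], [0.04, 2.7], [-1, 4.14], [0.28, 2.66], [-3.11, 3.11]. Speed limits (rad/s): [2.57, 2.57, 3.14, 3.14, 3.14, 3.14].

INTERFACE

Orientations are given as [roll, pitch, yaw] about the fixed x, y, z axes, in that order (R = Rz(yaw) Ry(pitch) Rx(roll)).
In Python, from cell import robot gives the robot as it stands.
- The arm moves only by the tool apply_moves, never from a script. Its argument "plan" is a list of rows, each an object of numbers: "tx", "ty", "tz": the shift along the tool's x, y, z in m; "yaw": the turn about the tool's z in rad; "grip": the opening, from -1 (shut) to 1 (fully open), so that 0 is half open. In form: [{"tx": .., "ty": .., "tz": .., "yaw": .., "grip": ..}, ...]. A call has 1 to 8 rows; each row is the pose to reach, as a shift and turn from the pose commanded when the call began, along the tool's axes at that moment; what a row does not reach only later rows make up. A row lasts 1/8 s, in which the tool goes at most 62.5 mm and 10.7 degrees, less where a joint would pass 70% of its speed; a pose out of reach is approached as far as the arm can. A call with a gripper value outside its range is refused whole. The fingers move at their own pace and stop on an object; "force" is the grip in N (left out, the last holds). Time passes only in rows, so rows that repeat a pose let the fingers close. It gives the time, the measured TCP pose, the force and the opening at its end, in the units of the state.
- robot.observe(): the state, without advancing time (a new reading comes with each control period).
- robot.read_camera(name): name is "side" or "top" or "wrist"; returns (picture, depth): 400x640x3 uint8, red, green, blue; 400x640 float32, m along the optical axis (not along the pixel's ray), 0 where there is no reading.
- robot.get_calibration(name): a dict with "camera_matrix" (3x3 intrinsics, pixels), "R" (3x3) and "t" (3): a world point X has camera coordinates R X + t. Camera axes: x right, y down, z forward; pixel columns grow to the right and rows downward; lengths in m; the calibration is good to about 2 mm. A picture is of the moment at which its call begins: read the wrist's pose just before it. get_calibration takes no time and is no camera call; for the wrist camera it gives the pose at the moment of the call.
- robot.hand_in(): hands the job in, once; it reports no verdict.
Trained networks look in the newest picture that a camera, given by its name, has taken for a name from the list of things; names that differ only in an ending like _2 or _b are one class to them, and where a whole thing is asked for, a point or a joint stands for the part that bears it (a point fixed in the world has none). Each returns a list of dicts, best first, with "confidence" (0 to 1); they miss things now and then, are a little off and sometimes report something else, mostly with a low value. They report only what shows in the picture. A call takes as long as a camera call.
- robot.outline_of(label, camera): "region" (400x640 bool, what is visible of it) and "pixel" ([row, column] in pixels, amid what is visible of it).
- robot.tip_of(label, camera): "pixel" ([row, column] in pixels: a listed point, or the origin of a listed thing).
The state is a dict: "time": time; "qpos": joint angles; "qvel": joint speeds; "joint_efforts": joint torques, N m; "tool_pos": TCP position; "tool_rot": TCP orientation; "contact_force": force on the tool from outside, world axes, zero at the start; "torque": the same for the moment, N m; "opening": finger opening in m.
Only numpy, scipy, OpenCV 4.12 (cv2) and the standard library are available. Lean on these libraries where they do the work, as an engineer would, in place of code of your own. Each camera call takes 0.05 s, during which the arm holds its last target.

TASK

Someone left a bush standing in front of the brass guide tube: lift it away and stand it upright on the bare desk, off the fixture. Then take the blue-gripped gauge rod from its rest, push it into the guide tube until its brass collar stops against the mouth, draw it fully out again, and finish holding it level with its tip over the middle of the white reading plate, about 10 cm above it, so that the tip can be read; do not let go, and do not disturb the brass drift, the steel ring or the hex key.

Things in the scene. Friction and masses are not known exactly. Their poses are not given: they have to be found in the camera images.
- bush_mid (a point): Centre (half-way up) of the sand-coloured steel bush, 36 mm diameter, 36 mm tall, about 75 g, solid for handling; it starts upright on the fixture's 8 mm thick base plate, about 45 mm in front of the tube's mouth, in the rod's way. z axis = its own axis, up. Its centre is 18 mm above what it stands on.
- bush: The same bush; origin at the centre of its underside, z up when it stands upright.
- gauge_grip (a point): Middle of the gauge rod's blue grip, where to take it; x axis along the rod toward the tip, z up. The grip is a bar 60 mm long (x), 20 mm wide (y), 22 mm high (z) with flat sides. In front of it: brass collar, diameter 26, x = 30 to 36 mm; steel rod, diameter 11, x = 36 to 111 mm (75 mm beyond the collar, the last 5 mm tapering). Behind it: an 11 mm tail, x = -30 to -60 mm. It starts lying level in the rest, its axis 50 mm above the desk.
- gauge_tip (a point): The end of the gauge rod's tip, on the rod's axis, 111 mm in front of the middle of the grip; black rings mark this end. Same axes as the grip.
- gauge: The whole gauge rod, about 150 g, 171 mm long; origin at the middle of the grip, x toward the tip.
- rest: The gauge's fixed rest: an aluminium foot 150 x 50 x 8 mm with two white notched uprights, 10 mm thick and 36 mm wide, 55 mm high, at x = -47 and x = 62 mm in its frame, under the tail and the rod; open above. Origin on the desk under the middle of the grip as it lies, x along the gauge toward its tip.
- tube_mouth (a point): Centre of the mouth of the fixture's horizontal guide tube, 40 mm above the desk, in the front face of a brass flange of diameter 36 mm; x points into the bore, along its axis, z up. Bore diameter 16 mm, 82 mm deep, so that the collar stops on the flange with the tip 75 mm inside.
- fixture: The fixture, fixed: base plate 70 mm wide (y), 8 mm thick, from x = -78 to 92 mm; grey clamp block round the tube from x = 22 to 82 mm, 56 mm wide, 62 mm high (bolt heads 66). Origin on the desk right under the tube's mouth, x along the bore.
- plate_top (a point): Centre of the top of the round white reading plate with a black ring, diameter 80 mm, 6 mm thick, fixed flat on the desk.
- drift: Yellow brass hexagonal drift (plain bar), 15 x 135 x 13 mm, lying beyond the rest, a bystander; origin at the centre of its underside.
- ring: Loose steel ring, diameter 30, 12 mm high, a bystander; origin at the centre of its underside.
- hex_key: Small dark hex key, 28 x 78 x 6 mm, a bystander; origin at the centre of its underside.

How it is judged:
On the way, in this order (a step that is already met when the one before it is completed fails the run):
1. the bush stands upright on the desk, off the fixture, released and at rest (height (world z) of bush between -0.005 and 0.005 m and angle between bush's own z axis and vertical below 0.1 rad and contact force between bush and the fingers below 0.1 N and linear speed of bush below 0.02 m/s), for 0.2 s.
2. the gauge rod is in the guide tube up to its collar (within 3 mm) (x of gauge_tip in the frame of tube_mouth above 0.072 m and y of gauge_tip in the frame of tube_mouth between -0.006 and 0.006 m and z of gauge_tip in the frame of tube_mouth between -0.006 and 0.006 m and angle between the x axis of gauge_tip and the x axis of tube_mouth, either way round below 0.12 rad), for 0.1 s.
3. the gauge rod is drawn fully out of the tube, held in the fingers (x of gauge_tip in the frame of tube_mouth below -0.002 m and contact force between gauge and the fingers above 1 N).
At the end, for the whole second after the job is handed in: The fingers hold the gauge rod still and level (within 8 degrees), touching neither fixture, rest nor bush, with its tip 60 to 140 mm above the top of the reading plate and within 30 mm of its centre sideways; the bush stands upright on the desk, off the fixture and not held (horizontal distance between gauge_tip and plate_top below 0.03 m and height (world z) of gauge_tip between 0.066 and 0.146 m and angle between gauge's own x axis and vertical between 1.43 and 1.71 rad and contact force between gauge and the fingers above 1 N and linear speed of gauge below 0.02 m/s and contact force between gauge and fixture below 0.1 N and contact force between gauge and rest below 0.1 N and contact force between gauge and bush below 0.1 N and height (world z) of bush between -0.005 and 0.005 m and angle between bush's own z axis and vertical below 0.1 rad and contact force between bush and the fingers below 0.1 N); the arm keeps its last pose, push and grip.
It fails at once if the brass drift, the steel ring or the hex key is moved by more than 20 mm (distance of any of drift, ring, hex_key from where it was at the start of the episode above 0.02 m).
It also fails if it takes over 67 s, if anything falls off the work surface, if the arm or the gripper's body presses on something with over 40 N, if the wrist force passes 120 N, or if a joint passes its speed limit or range.

## Working session

There is one attempt and no reset: what is moved stays moved. The work goes in short steps, Python scripts to look and compute and a tool call to move; the robot and the scene stay as the last step left them, time stands still between calls to the robot, and variables do not carry over. Pictures are saved under pics/ and viewed, and the job is handed in when it is done.

Besides the shell and the picture viewer there is one more tool, called after ">>>" as name([rows], argument=value, ...), one row to a line, values as JSON. apply_moves: Moves the arm, as the interface text tells. Its arguments: {"type":"object","properties":{"plan":{"type":"array","items":{"type":"object","properties":{"tx":{"type":"number"},"ty":{"type":"number"},"tz":{"type":"number"},"yaw":{"type":"number"},"grip":{"type":"number"}}}},"force":{"type":"number"}},"required":["plan"]}

```bash
mkdir -p pics
cat > h.py <<'E'
import numpy as np, cv2
from cell import robot
def snap(name,fn):
    p,d=robot.read_camera(name)
    cv2.imwrite('pics/'+fn,p[:,:,::-1]); return p,d
def world(cal,pix,depth=None,z=None):
    K=np.array(cal['camera_matrix']);R=np.array(cal['R']);t=np.array(cal['t'])
    r=np.linalg.inv(K)@np.array([pix[1],pix[0],1.0])
    c=-R.T@t; dw=R.T@r
    if depth is not None: return c+dw*depth
    s=(z-c[2])/dw[2]; return c+dw*s
E
python3 - <<'E'
from h import *
print(robot.observe())
for n in ['side','top','wrist']:
    p,d=snap(n,n+'0.png'); 
    c=robot.get_calibration(n); print(n,np.round(-np.array(c['R']).T@np.array(c['t']),3),np.round(c['R'],2).tolist(),np.round(c['camera_matrix'],1).tolist())
E
```

```text
{'time': 0.0, 'qpos': array([ 1.16400732e+00,  3.42727689e-01,  1.52503383e+00, -7.26441500e-07,
        1.27536886e+00, -1.46023448e-01]), 'qvel': array([-8.30699060e-04,  4.53209418e-04, -5.45694736e-06, -6.06024369e-04,
       -1.06298541e-03, -2.66100634e-05]), 'joint_efforts': array([ 5.28597193e-04, -4.31254184e+01, -2.44214594e+01,  7.18453154e-02,
        5.60741080e-02, -1.41534629e-04]), 'tool_pos': array([0.13516156, 0.50682497, 0.18933655]), 'tool_rot': array([-3.14007119e+00, -2.23060037e-04,  2.88082713e+00]), 'contact_force': array([-0.51585603, -0.37830371, -0.10475081]), 'torque': array([-0.02340604, -0.02471042,  0.02936719]), 'opening': 0.09160264422734038}
side [0.589 1.229 0.772] [[-1.0, -0.0, 0.02], [-0.02, 0.52, -0.85], [-0.01, -0.85, -0.52]] [[500.0, 0.0, 324.0], [0.0, 500.0, 193.8], [0.0, 0.0, 1.0]]
top [0.391 0.044 1.182] [[-0.02, -1.0, -0.02], [-0.99, 0.02, -0.14], [0.14, 0.01, -0.99]] [[501.5, 0.0, 310.2], [0.0, 501.5, 198.6], [0.0, 0.0, 1.0]]
wrist [0.059 0.528 0.384] [[0.26, 0.97, -0.0], [0.92, -0.25, 0.29], [0.28, -0.08, -0.96]] [[314.3, 0.0, 321.0], [0.0, 314.3, 202.3], [0.0, 0.0, 1.0]]
```

View pics/top0.png

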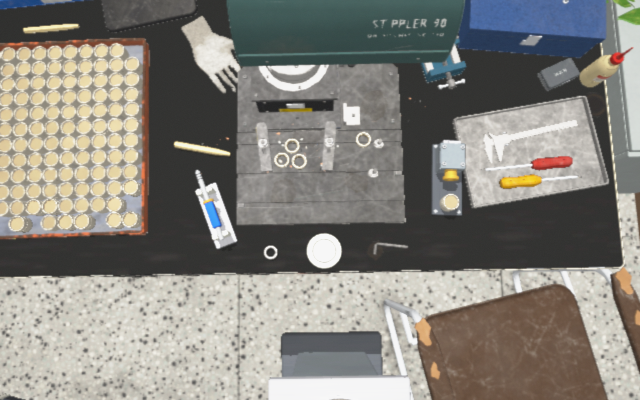

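View pics/side0.png

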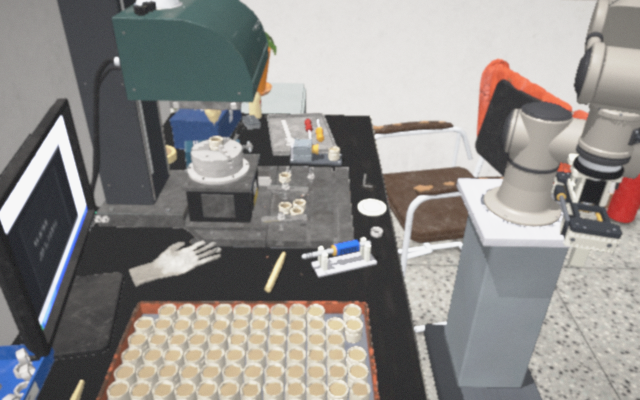

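Run:
```python
from h import *
zs=dict(bush_mid=.026,gauge_grip=.05,gauge_tip=.05,tube_mouth=.04,plate_top=.006,rest=0,drift=0,ring=0,hex_key=0,fixture=0)
for n in ['top','side']:
    c=robot.get_calibration(n)
    for l,z in zs.items():
        for r in robot.tip_of(l,n)[:2]:
            print(n,l,round(r['confidence'],2),np.round(r['pixel'],1),np.round(world(c,r['pixel'],z=z),4))
```

```text
top bush_mid 0.74 [198.5 449.9] [ 0.5519 -0.264   0.026 ]
top gauge_grip 0.67 [216.1 213.4] [0.5179 0.2804 0.05  ]
top gauge_tip 0.73 [171.3 193.7] [0.6226 0.3272 0.05  ]
top tube_mouth 0.77 [178.5 452.1] [ 0.5964 -0.2679  0.04  ]
top plate_top 0.97 [252.  325.8] [0.434  0.0257 0.006 ]
top rest 0.84 [215.6 219. ] [0.5245 0.2775 0.    ]
top drift 0.79 [149.  203.8] [0.6875 0.3161 0.    ]
top ring 0.48 [249.9 273.1] [0.4412 0.1493 0.    ]
top hex_key 0.47 [250.2 385.9] [ 0.4361 -0.1151  0.    ]
top fixture 0.88 [179.2 445.3] [ 0.6022 -0.2626  0.    ]
side bush_mid 0.66 [152.7 332.8] [ 0.5461 -0.2651  0.026 ]
side gauge_grip 0.57 [246.4 346.2] [0.5225 0.278  0.05  ]
side gauge_grip 0.37 [235.8 375.5] [0.4489 0.2332 0.05  ]
side gauge_tip 0.85 [259.2 301.5] [0.6266 0.3291 0.05  ]
side gauge_tip 0.44 [156.4 318.7] [ 0.5927 -0.1889  0.05  ]
side tube_mouth 0.92 [149.3 315.8] [ 0.6028 -0.2597  0.04  ]
side plate_top 0.79 [205.1 374.4] [0.4306 0.0236 0.006 ]
side plate_top 0.55 [153.5 329.5] [ 0.5563 -0.2986  0.006 ]
side rest 0.95 [265.2 343.9] [0.5261 0.2869 0.    ]
side drift 0.76 [273.1 275.5] [0.6882 0.3203 0.    ]
side drift 0.25 [156.3 318.3] [ 0.5943 -0.2878  0.    ]
side ring 0.67 [235.2 373.7] [0.4437 0.1617 0.    ]
side hex_key 0.59 [263.8 345.3] [0.5226 0.2815 0.    ]
side hex_key 0.44 [180.3 365.3] [ 0.4456 -0.1292  0.    ]
side fixture 0.72 [157.5 315.5] [ 0.6036 -0.2785  0.    ]
```

The networks agree between the two cameras. I'll move over to the gauge first to refine the measurements with the wrist camera.

```bash
cat >> h.py <<'E'
def goto(x,y,z,yaw):
    s=robot.observe(); p=s['tool_pos']; a=s['tool_rot'][2]
    d=np.array([x,y,z])-p
    tx=d[0]*np.cos(a)+d[1]*np.sin(a); ty=d[0]*np.sin(a)-d[1]*np.cos(a)
    w=a-yaw; w=(w+np.pi)%(2*np.pi)-np.pi
    print('tx %.4f ty %.4f tz %.4f yaw %.4f'%(tx,ty,-d[2],w),'rows',max(np.linalg.norm(d)/.0625,abs(w)/.186).round(1))
def st():
    s=robot.observe(); print('t %.2f'%s['time'],np.round(s['tool_pos'],4),np.round(s['tool_rot'],4),'F',np.round(s['contact_force'],1),'op %.4f'%s['opening'])
E
python3 -c "
from h import *
goto(.42,.20,.24,np.pi)"
```

```text
tx -0.3543 ty -0.2235 tz -0.0499 yaw -0.2608 rows 6.7
```

>>> apply_moves([
  {"tx":-0.05,"ty":-0.032,"tz":-0.007,"yaw":-0.04},
  {"tx":-0.1,"ty":-0.063,"tz":-0.014,"yaw":-0.08},
  {"tx":-0.15,"ty":-0.095,"tz":-0.021,"yaw":-0.12},
  {"tx":-0.2,"ty":-0.127,"tz":-0.028,"yaw":-0.16},
  {"tx":-0.25,"ty":-0.159,"tz":-0.035,"yaw":-0.2},
  {"tx":-0.3,"ty":-0.19,"tz":-0.043,"yaw":-0.24},
  {"tx":-0.354,"ty":-0.223,"tz":-0.05,"yaw":-0.26},
  {"tx":-0.354,"ty":-0.223,"tz":-0.05,"yaw":-0.26},
])

```text
schema error: expected keys tx, ty, tz, yaw, grip
```

```bash
cat > look.py <<'E'
from h import *
import sys
fn=sys.argv[1]; st()
c=robot.get_calibration('wrist'); p,d=snap('wrist',fn)
zs=dict(bush_mid=.026,gauge_grip=.05,gauge_tip=.05,tube_mouth=.04,plate_top=.006,rest=0,drift=0,ring=0,hex_key=0,fixture=0)
for l in sys.argv[2:]:
    for r in robot.tip_of(l,'wrist')[:2]:
        px=r['pixel']; print(l,round(r['confidence'],2),np.round(px,1),np.round(world(c,px,z=zs[l]),4),'depth pt',np.round(world(c,px,depth=d[int(px[0]),int(px[1])]),4))
E
python3 look.py w1.png gauge_grip gauge_tip rest ring plate_top drift
```

```text
t 1.15 [0.1354 0.5073 0.1901] [ 3.1415 -0.      2.8808] F [-0.5  0.8  0. ] op 0.0917
```

View pics/w1.png

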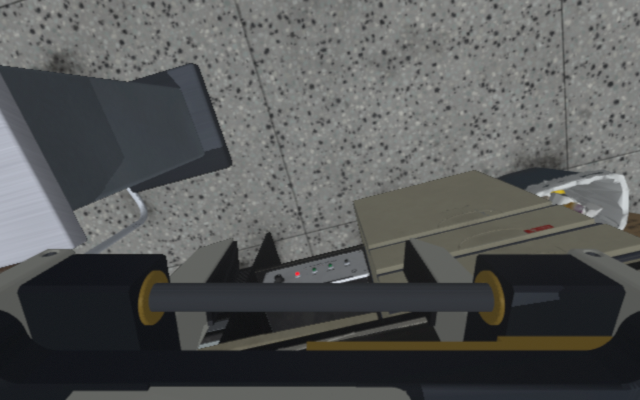

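The call was refused because every row needs every key. The picture shows only floor and gripper, since the arm hasn't moved.

>>> apply_moves([
  {"tx":-0.05,"ty":-0.032,"tz":-0.007,"yaw":-0.04,"grip":1},
  {"tx":-0.1,"ty":-0.063,"tz":-0.014,"yaw":-0.08,"grip":1},
  {"tx":-0.15,"ty":-0.095,"tz":-0.021,"yaw":-0.12,"grip":1},
  {"tx":-0.2,"ty":-0.127,"tz":-0.028,"yaw":-0.16,"grip":1},
  {"tx":-0.25,"ty":-0.159,"tz":-0.035,"yaw":-0.2,"grip":1},
  {"tx":-0.3,"ty":-0.19,"tz":-0.043,"yaw":-0.24,"grip":1},
  {"tx":-0.354,"ty":-0.223,"tz":-0.05,"yaw":-0.26,"grip":1},
  {"tx":-0.354,"ty":-0.223,"tz":-0.05,"yaw":-0.26,"grip":1},
])

```text
time: 2.5
tool_pos: [0.4225, 0.1976, 0.2403]
tool_rot: [-3.141, 0.001, 3.135]
contact_force: [0.1, 0.6, -0.7]
opening: 0.0915
```

```bash
python3 look.py w2.png gauge_grip gauge_tip rest ring plate_top drift
```

```text
t 2.50 [0.4225 0.1976 0.2403] [-3.1413e+00  1.5000e-03  3.1349e+00] F [ 0.1  0.6 -0.7] op 0.0915
gauge_grip 0.9 [246.8 383.3] [0.5249 0.2808 0.05  ] depth pt [0.5199 0.2785 0.0604]
rest 0.92 [229.5 375.4] [0.5203 0.2783 0.    ] depth pt [0.496  0.2674 0.0595]
ring 0.5 [174.  291.1] [0.4355 0.1559 0.    ] depth pt [ 0.4357  0.1558 -0.0012]
plate_top 0.63 [179.3 199.2] [0.4409 0.0281 0.006 ] depth pt [0.4406 0.0284 0.0069]
drift 0.74 [322.5 394.8] [0.6847 0.3173 0.    ] depth pt [0.6831 0.3168 0.002 ]
drift 0.49 [244.7  11.1] [ 0.5413 -0.2706  0.    ] depth pt [ 0.5327 -0.2503  0.0188]
```

View pics/w2.png

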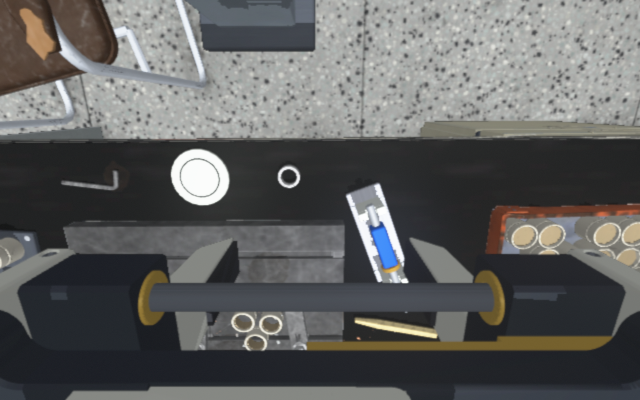

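Run:
```python
from h import *
c=robot.get_calibration('wrist'); p,d=robot.read_camera('wrist')
h=cv2.cvtColor(p,cv2.COLOR_RGB2HSV)
m=(h[...,0]>100)&(h[...,0]<125)&(h[...,1]>150)&(h[...,2]>100); m[:200]&=False;m[:, :350]=False;m[:,420:]=False
ij=np.argwhere(m&(d>0)); P=np.array([world(c,q,depth=d[q[0],q[1]]) for q in ij]); P=P[abs(P[:,2]-.061)<.004]
print(len(P),P.mean(0),P[:,2].std()); (cx,cy),(w,hh),a=cv2.minAreaRect((P[:,:2]*1000).astype(np.float32)); print(cx,cy,w,hh,a)
goto(.44,-.25,.24,np.pi)
```

```text
579 [0.51987617 0.27916371 0.06035675] 0.0009246713036122814
521.086181640625 279.47027587890625 59.31189727783203 18.657615661621094 20.236019134521484
tx -0.0203 ty -0.4515 tz 0.0000 yaw 0.0013 rows 7.2
```

>>> apply_moves([
  {"tx":0,"ty":-0.06,"tz":0,"yaw":0,"grip":1},
  {"tx":0,"ty":-0.12,"tz":0,"yaw":0,"grip":1},
  {"tx":0,"ty":-0.18,"tz":0,"yaw":0,"grip":1},
  {"tx":0,"ty":-0.24,"tz":0,"yaw":0,"grip":1},
  {"tx":-0.005,"ty":-0.3,"tz":0,"yaw":0,"grip":1},
  {"tx":-0.01,"ty":-0.36,"tz":0,"yaw":0,"grip":1},
  {"tx":-0.02,"ty":-0.42,"tz":0,"yaw":0,"grip":1},
  {"tx":-0.02,"ty":-0.45,"tz":0,"yaw":0,"grip":1},
])

```text
time: 3.9
tool_pos: [0.4398, -0.2517, 0.2396]
tool_rot: [-3.141, -0.0, 3.14]
contact_force: [0.8, 0.5, 0.5]
opening: 0.0919
```

```bash
python3 look.py w3.png bush_mid tube_mouth fixture hex_key plate_top
```

```text
t 3.90 [ 0.4398 -0.2517  0.2396] [-3.1415e+00 -1.0000e-04  3.1398e+00] F [0.8 0.5 0.5] op 0.0919
bush_mid 0.7 [239.7 313.1] [ 0.5413 -0.2625  0.026 ] depth pt [ 0.5352 -0.2621  0.0396]
tube_mouth 0.74 [274.3 310.4] [ 0.588  -0.2664  0.04  ] depth pt [ 0.5963 -0.267   0.0257]
fixture 0.61 [263.1 310.7] [ 0.5918 -0.2673  0.    ] depth pt [ 0.5876 -0.267   0.008 ]
hex_key 0.7 [162.2 412.6] [ 0.4361 -0.124   0.    ] depth pt [ 0.436  -0.1241  0.0005]
plate_top 0.8 [166.7 520.3] [0.4416 0.023  0.006 ] depth pt [0.4418 0.0238 0.0047]
```

View pics/w3.png

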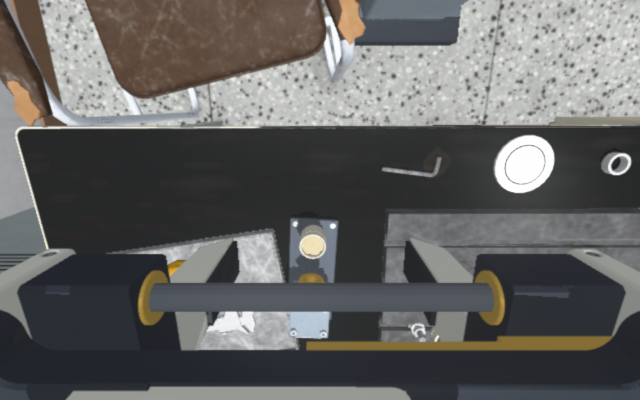

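Run:
```python
from h import *
def rect(P,l): print(l,len(P),P.mean(0).round(4),[np.round(v,1) for v in cv2.minAreaRect((P[:,:2]*1000).astype(np.float32))])
for n in ['wrist','top']:
    c=robot.get_calibration(n); p,d=robot.read_camera(n)
    K=np.array(c['camera_matrix']);R=np.array(c['R']);t=np.array(c['t'])
    u,v=np.meshgrid(np.arange(640),np.arange(400))
    r=np.linalg.inv(K)@np.stack([u.ravel(),v.ravel(),np.ones(u.size)])
    X=(R.T@(r*d.ravel()-t[:,None])).T
    ok=(d.ravel()>0)
    def sel(x0,x1,y0,y1,z0,z1): return X[ok&(X[:,0]>x0)&(X[:,0]<x1)&(X[:,1]>y0)&(X[:,1]<y1)&(X[:,2]>z0)&(X[:,2]<z1)]
    P=sel(.50,.58,-.31,-.22,.0405,.05); rect(P,n+' bushtop')
    P=sel(.45,.75,-.31,-.21,.004,.013); rect(P,n+' base')
    P=sel(.60,.75,-.31,-.21,.057,.07); rect(P,n+' block')
    P=sel(.57,.625,-.31,-.21,.02,.056); rect(P,n+' flange/tube')
    if n=='top':
        P=sel(.45,.6,.2,.35,.056,.066)
        h=p.reshape(-1,3).astype(int); b=ok&(h[:,2]>h[:,0]+60)&(X[:,0]>.45)&(X[:,0]<.6)&(X[:,1]>.2)&(X[:,1]<.36)
        rect(X[b],'blue')
```

```text
wrist bushtop 197 [ 0.5431 -0.2639  0.0427] [array([ 543.1, -264.4]), array([34.9, 35.7]), np.float64(45.0)]
wrist base 2105 [ 0.5697 -0.2651  0.0077] [array([ 633.9, -271.9]), array([ 76.2, 235.3]), np.float64(86.7)]
wrist block 996 [ 0.6544 -0.2693  0.062 ] [array([ 654. , -269.4]), array([55.2, 45.9]), np.float64(89.2)]
wrist flange/tube 208 [ 0.5964 -0.2673  0.0365] [array([ 599.2, -267.4]), array([34. ,  9.9]), np.float64(86.0)]
top bushtop 74 [ 0.542  -0.2605  0.0428] [array([ 542.7, -260.6]), array([34.1, 34.9]), np.float64(85.4)]
top base 998 [ 0.5848 -0.258   0.0073] [array([ 600.7, -260.1]), array([295.4,  99.6]), np.float64(0.1)]
top block 639 [ 0.6455 -0.2668  0.0613] [array([ 638.1, -266.5]), array([57.5, 75. ]), np.float64(87.8)]
top flange/tube 199 [ 0.6077 -0.262   0.0445] [array([ 607.7, -273.8]), array([74.5, 28.4]), np.float64(85.9)]
blue 236 [0.5207 0.2807 0.0598] [array([520.4, 285.3]), array([61. , 28.6]), np.float64(21.7)]
```

Run:
```python
from h import *
n='wrist'
c=robot.get_calibration(n); p,d=robot.read_camera(n)
cv2.imwrite('pics/w3c.png',cv2.resize(p[200:350,200:420,::-1],None,fx=3.5,fy=3.5))
for row in (215,225,232,240,250,262):
    for col in range(236,296,5):
        print(np.round(world(c,(row,col),depth=d[row,col])*1000).astype(int).tolist(),end=' ')
    print()
```

```text
[514, -372, 0] [514, -365, 0] [514, -358, 0] [514, -350, 0] [514, -343, -1] [514, -336, -1] [514, -328, -1] [514, -321, -1] [514, -314, -1] [514, -306, 0] [514, -299, -1] [514, -292, -1] 
[530, -373, 0] [530, -366, 0] [530, -359, -2] [530, -351, -1] [530, -344, 0] [530, -337, -1] [529, -329, 1] [530, -322, 0] [530, -314, -1] [530, -307, 0] [530, -299, 0] [526, -291, 8] 
[540, -374, 1] [540, -366, 1] [539, -358, 5] [537, -350, 9] [536, -342, 10] [534, -334, 17] [534, -327, 16] [541, -322, 0] [540, -314, 1] [541, -307, -2] [541, -300, -1] [538, -292, 7] 
[553, -375, 2] [553, -367, 1] [553, -359, 3] [553, -352, 1] [553, -345, 1] [553, -337, 2] [553, -330, 2] [548, -321, 12] [554, -315, 0] [554, -308, -1] [554, -300, 0] [550, -292, 9] 
[435, -294, 279] [569, -368, 2] [570, -361, 0] [570, -353, 1] [569, -346, 3] [569, -338, 2] [569, -331, 3] [562, -320, 17] [570, -316, -1] [570, -308, 0] [567, -300, 6] [566, -292, 8] 
[442, -294, 280] [590, -370, 2] [590, -362, 2] [590, -355, 1] [590, -347, 1] [590, -339, 2] [590, -332, 1] [589, -324, 2] [585, -315, 10] [591, -309, 0] [587, -300, 7] [586, -293, 8]
```

View pics/w3c.png

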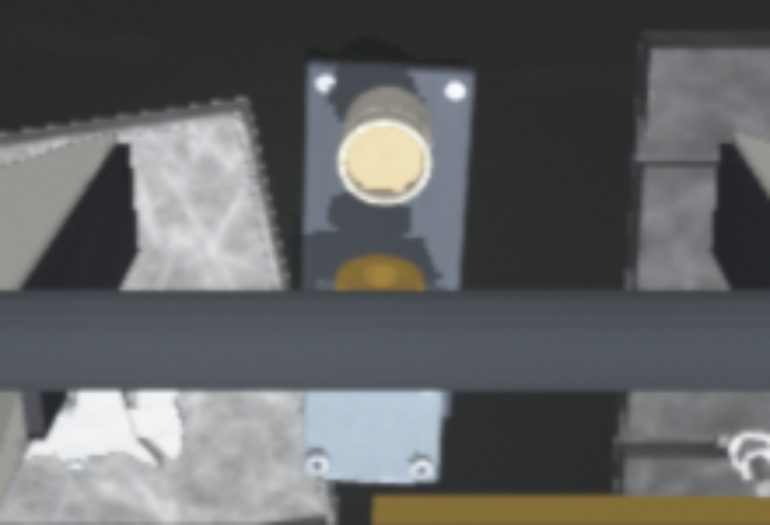

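The bush top is at (543, −264) mm. The tray rim is 17 mm high at y ≈ −322, so I'll go down with the jaws part open.

```bash
python3 -c "
from h import *
goto(.543,-.264,.018,np.pi)"
```

```text
tx -0.1032 ty -0.0158 tz 0.2223 yaw 0.0009 rows 3.9
```

```bash
python3 -c "
from h import *
st();
for i in range(3): robot.read_camera('top'); st()"
```

```text
t 4.35 [ 0.4398 -0.2483  0.2403] [-3.1415e+00  4.0000e-04 -3.1407e+00] F [0.2 0.4 0.4] op 0.0919
t 4.40 [ 0.4397 -0.2485  0.2403] [-3.1414e+00  4.0000e-04 -3.1409e+00] F [-0.1 -0.5  0.7] op 0.0919
t 4.45 [ 0.4397 -0.2487  0.2403] [-3.1415e+00  4.0000e-04 -3.1412e+00] F [-0.1 -0.2  0. ] op 0.0922
t 4.50 [ 0.4397 -0.2489  0.2402] [-3.1415e+00  3.0000e-04 -3.1414e+00] F [ 0.3 -0.3  0.3] op 0.0916
```

>>> apply_moves([
  {"tx":-0.05,"ty":-0.007,"tz":0.0,"yaw":0,"grip":0.2},
  {"tx":-0.103,"ty":-0.014,"tz":0.02,"yaw":0,"grip":0.2},
  {"tx":-0.103,"ty":-0.014,"tz":0.07,"yaw":0,"grip":0.2},
  {"tx":-0.103,"ty":-0.014,"tz":0.12,"yaw":0,"grip":0.2},
  {"tx":-0.103,"ty":-0.014,"tz":0.16,"yaw":0,"grip":0.2},
  {"tx":-0.103,"ty":-0.014,"tz":0.16,"yaw":0,"grip":0.2},
  {"tx":-0.103,"ty":-0.014,"tz":0.16,"yaw":0,"grip":0.2},
])

```text
time: 5.38
tool_pos: [0.5436, -0.2641, 0.0818]
tool_rot: [-3.14, 0.002, 3.141]
contact_force: [0.6, -0.6, 0.4]
opening: 0.0548
```

```bash
python3 look.py w4.png bush_mid; python3 -c "
from h import *
goto(.543,-.264,.018,np.pi)"
```

```text
t 5.38 [ 0.5436 -0.2641  0.0818] [-3.1402e+00  2.2000e-03  3.1410e+00] F [ 0.6 -0.6  0.4] op 0.0548
bush_mid 0.67 [202.5 320.8] [ 0.5416 -0.2639  0.026 ] depth pt [ 0.5372 -0.2638  0.0399]
tx 0.0009 ty 0.0004 tz 0.0644 yaw -0.0007 rows 1.0
```

View pics/w4.png

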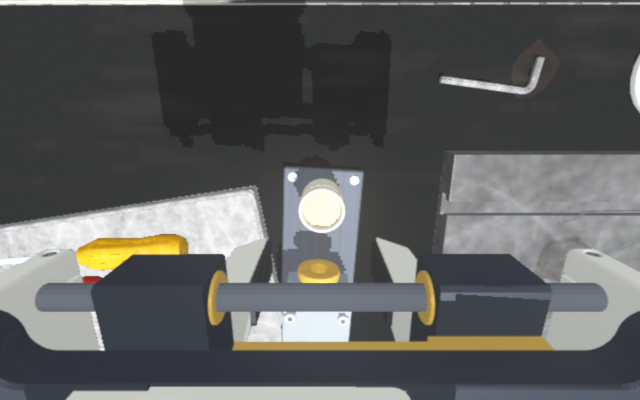

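Run:
```python
from h import *
c=robot.get_calibration('wrist'); p,d=robot.read_camera('wrist')
for px,z in [((177,292),.008),((181,354),.008),((319,290),.066),((321,343),.066),((168,284),.008),((171,363),.008),((270,318),.04)]:
    print(px,world(c,px,z=z).round(4),world(c,px,depth=d[px]).round(4))
cv2.imwrite('pics/w4c.png',cv2.resize(p[150:350,240:400,::-1],None,fx=3,fy=3,interpolation=cv2.INTER_CUBIC))
```

```text
(177, 292) [ 0.5244 -0.2893  0.008 ] [ 0.5241 -0.2892  0.0093]
(181, 354) [ 0.528  -0.2351  0.008 ] [ 0.5279 -0.2352  0.0086]
(319, 290) [ 0.6263 -0.2885  0.066 ] [ 0.6263 -0.2885  0.066 ]
(321, 343) [ 0.6282 -0.2465  0.066 ] [ 0.6282 -0.2465  0.066 ]
(168, 284) [ 0.5165 -0.296   0.008 ] [ 0.5166 -0.2961  0.0072]
(171, 363) [ 0.5191 -0.2276  0.008 ] [ 5.208e-01 -2.265e-01 -1.000e-04]
(270, 318) [ 0.5974 -0.2665  0.04  ] [ 0.6019 -0.2666  0.032 ]
```

View pics/w4c.png

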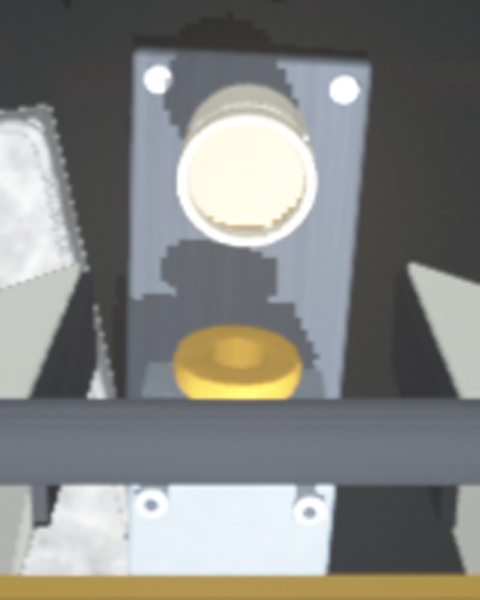

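>>> apply_moves([
  {"tx":0,"ty":0,"tz":0.03,"yaw":0,"grip":0.2},
  {"tx":0,"ty":0,"tz":0.058,"yaw":0,"grip":0.2},
  {"tx":0,"ty":0,"tz":0.063,"yaw":0,"grip":0.2},
  {"tx":0,"ty":0,"tz":0.063,"yaw":0,"grip":-0.3},
  {"tx":0,"ty":0,"tz":0.063,"yaw":0,"grip":-0.4},
  {"tx":0,"ty":0,"tz":0.063,"yaw":0,"grip":-0.4},
  {"tx":0,"ty":0,"tz":0.063,"yaw":0,"grip":-0.4},
], force=15)

```text
time: 6.4
tool_pos: [0.5428, -0.2637, 0.0175]
tool_rot: [-3.141, 0.001, 3.141]
contact_force: [-0.2, -0.1, 0.3]
opening: 0.0281
```

The opening read 28 mm, but the bush is 36 mm across. Looking before lifting.

```bash
python3 look.py w5.png bush_mid; python3 -c "
from h import *
p,d=snap('side','s5.png'); cv2.imwrite('pics/s5c.png',cv2.resize(p[90:210,250:420,::-1],None,fx=4,fy=4))"
```

```text
t 6.40 [ 0.5428 -0.2637  0.0175] [-3.1412e+00  8.0000e-04  3.1408e+00] F [-0.2 -0.1  0.3] op 0.0281
bush_mid 0.75 [231.8 318.8] [ 0.5403 -0.2646  0.026 ] depth pt [ 0.5345 -0.2645  0.04  ]
bush_mid 0.4 [315.7 314.7] [ 0.6032 -0.2676  0.026 ] depth pt [ 0.5995 -0.2675  0.0309]
```

View pics/w5.png

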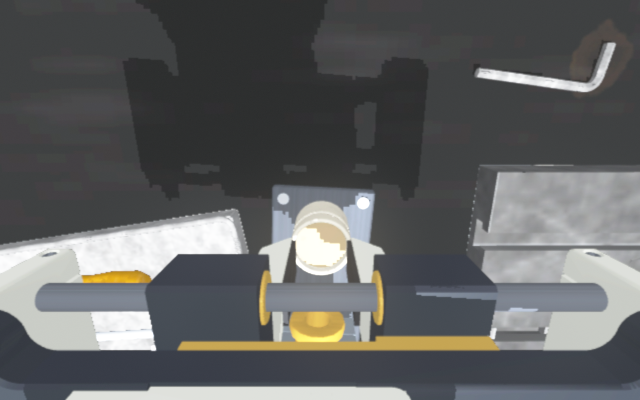

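View pics/s5c.png

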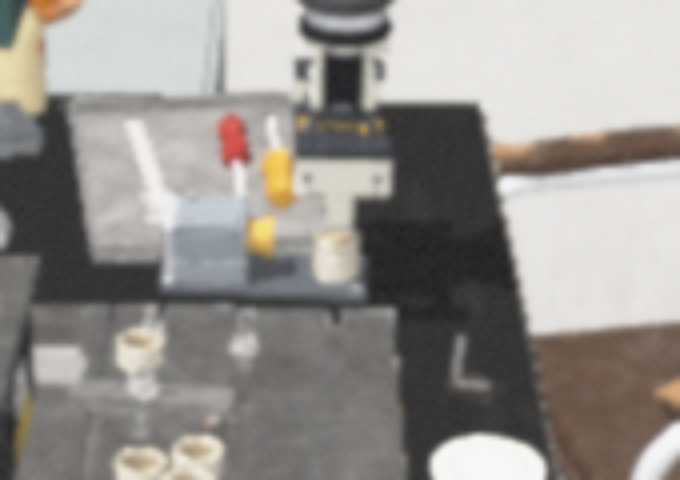

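```bash
cat >> h.py <<'E'
def cloud(n):
    c=robot.get_calibration(n); p,d=robot.read_camera(n)
    K=np.array(c['camera_matrix']);R=np.array(c['R']);t=np.array(c['t'])
    u,v=np.meshgrid(np.arange(640),np.arange(400))
    r=np.linalg.inv(K)@np.stack([u.ravel(),v.ravel(),np.ones(u.size)])
    X=(R.T@(r*d.ravel()-t[:,None])).T
    X[d.ravel()<=0]=99
    return X.reshape(400,640,3),p,d
E
python3 - <<'E'
from h import *
for n in ['wrist','top','side']:
    X,p,d=cloud(n); X=X.reshape(-1,3)
    P=X[(X[:,0]>.49)&(X[:,0]<.58)&(X[:,1]>-.31)&(X[:,1]<-.22)&(X[:,2]>.0405)&(X[:,2]<.047)]
    print(n,len(P),P.min(0).round(4),P.max(0).round(4),P.mean(0).round(4))
X,p,d=cloud('wrist'); print((X[225:262:3,320]*1000).round())
E
```

```text
wrist 706 [ 0.5245 -0.2806  0.0405] [ 0.561  -0.2467  0.0448] [ 0.5427 -0.2634  0.0426]Traceback (most recent call last):
  File "<stdin>", line 5, in <module>
    return umr_minimum(a, axis, None, out, keepdims, initial, where)
ValueError: zero-size array to reduction operation minimum which has no identity
```

>>> apply_moves([
  {"tx":0,"ty":0,"tz":0,"yaw":0,"grip":-0.7},
  {"tx":0,"ty":0,"tz":0,"yaw":0,"grip":-0.7},
], force=15)

```text
time: 6.9
tool_pos: [0.5425, -0.2635, 0.0169]
tool_rot: [3.141, -0.0, 3.141]
contact_force: [-0.4, 0.5, 1.0]
opening: 0.0149
```

```bash
python3 look.py w6.png bush_mid
```

```text
t 6.90 [ 0.5425 -0.2635  0.0169] [ 3.1415 -0.      3.1408] F [-0.4  0.5  1. ] op 0.0149
bush_mid 0.61 [233.6 321. ] [ 0.541 -0.263  0.026] depth pt [ 0.5359 -0.263   0.0383]
bush_mid 0.52 [285.5 316.6] [ 0.5786 -0.266   0.026 ] depth pt [ 0.5119 -0.2643  0.133 ]
```

View pics/w6.png

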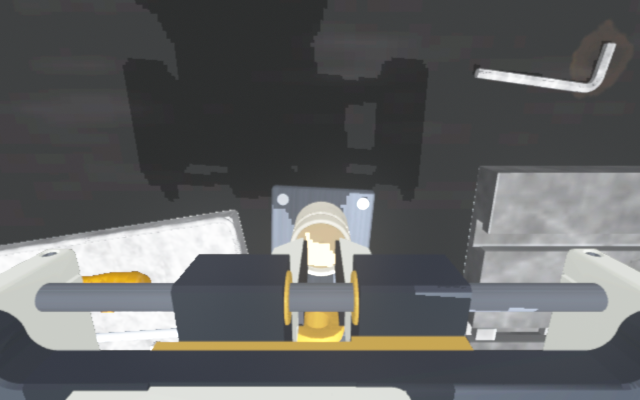

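Run:
```python
from h import *
X,p,d=cloud('wrist')
for col in (296,302,320,340,348):
    print(col,[(r,(X[r,col]*1000).round().astype(int).tolist()) for r in range(226,275,6)])
cv2.imwrite('pics/w6c.png',cv2.resize(p[180:340,250:400,::-1],None,fx=3.7,fy=3.7,interpolation=cv2.INTER_CUBIC))
st()
```

```text
296 [(226, [532, -278, 35]), (232, [533, -277, 44]), (238, [538, -278, 39]), (244, [532, -276, 62]), (250, [532, -276, 68]), (256, [532, -275, 74]), (262, [532, -275, 81]), (268, [532, -274, 87]), (274, [532, -274, 92])]
302 [(226, [529, -274, 43]), (232, [535, -274, 39]), (238, [532, -273, 54]), (244, [532, -273, 61]), (250, [533, -273, 66]), (256, [533, -272, 73]), (262, [534, -272, 78]), (268, [533, -272, 85]), (274, [533, -271, 89])]
320 [(226, [531, -264, 39]), (232, [535, -264, 39]), (238, [539, -264, 38]), (244, [542, -264, 39]), (250, [546, -264, 38]), (256, [550, -264, 39]), (262, [554, -264, 40]), (268, [558, -264, 39]), (274, [560, -264, 44])]
340 [(226, [529, -252, 43]), (232, [535, -252, 39]), (238, [533, -253, 52]), (244, [532, -253, 62]), (250, [532, -254, 68]), (256, [532, -254, 75]), (262, [534, -254, 78]), (268, [533, -254, 84]), (274, [533, -255, 89])]
348 [(226, [543, -244, 7]), (232, [538, -246, 30]), (238, [537, -247, 42]), (244, [532, -249, 62]), (250, [532, -250, 70]), (256, [532, -250, 75]), (262, [532, -251, 81]), (268, [532, -251, 87]), (274, [532, -252, 92])]
t 7.05 [ 0.5425 -0.2635  0.017 ] [ 3.1415 -0.      3.1408] F [0.8 0.5 0.7] op 0.0136
```

View pics/w6c.png

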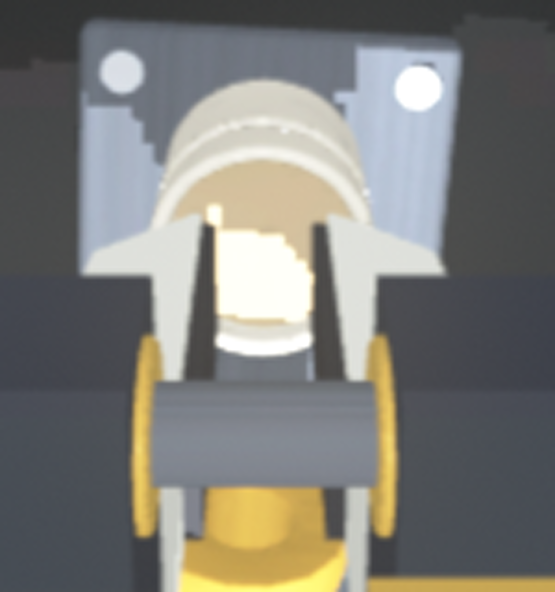

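>>> apply_moves([
  {"tx":0,"ty":0,"tz":-0.05,"yaw":0,"grip":-0.4},
  {"tx":0,"ty":0,"tz":-0.08,"yaw":0,"grip":0.2},
  {"tx":0,"ty":0,"tz":-0.08,"yaw":0,"grip":0.2},
  {"tx":0,"ty":0,"tz":-0.08,"yaw":0,"grip":0.2},
])

```text
time: 7.55
tool_pos: [0.542, -0.2632, 0.0961]
tool_rot: [3.141, -0.001, 3.141]
contact_force: [-0.4, -0.4, -0.1]
opening: 0.0496
```

```bash
python3 look.py w7.png bush_mid
python3 - <<'E'
from h import *
X,p,d=cloud('wrist'); st()
for col in (245,255,262,268,385,395,405):
    print(col,[(r,(X[r,col]*1000).round().astype(int).tolist()) for r in range(232,275,6)])
c=robot.get_calibration('wrist'); s=robot.observe()
for dz in (0,.019,.05):
  for dy in (-.03,0,.03):
    q=np.array(c['R'])@(s['tool_pos']+[0,dy,dz])+c['t']; q=np.array(c['camera_matrix'])@q; print(dz,dy,(q/q[2]).round(0))
E
```

```text
t 7.55 [ 0.542  -0.2632  0.0961] [ 3.1407e+00 -1.2000e-03  3.1408e+00] F [-0.4 -0.4 -0.1] op 0.0496
bush_mid 0.73 [197.2 321. ] [ 0.5393 -0.2626  0.026 ] depth pt [ 0.536  -0.2626  0.0376]
t 7.70 [ 0.5418 -0.2631  0.0955] [ 3.1401e+00 -2.2000e-03  3.1407e+00] F [ 0.  -0.1 -0.5] op 0.0544
245 [(232, [581, -337, 3]), (238, [588, -338, 2]), (244, [595, -339, 1]), (250, [531, -301, 147]), (256, [531, -299, 154]), (262, [532, -298, 158]), (268, [531, -296, 165]), (274, [531, -295, 171])]
255 [(232, [581, -328, 2]), (238, [588, -328, 1]), (244, [532, -297, 139]), (250, [531, -295, 147]), (256, [532, -294, 153]), (262, [531, -293, 159]), (268, [532, -292, 164]), (274, [532, -291, 168])]
262 [(232, [574, -317, 19]), (238, [581, -318, 18]), (244, [531, -293, 139]), (250, [532, -292, 146]), (256, [532, -291, 151]), (262, [533, -290, 157]), (268, [534, -290, 160]), (274, [537, -290, 160])]
268 [(232, [583, -315, -1]), (238, [586, -314, 7]), (244, [533, -291, 136]), (250, [533, -290, 142]), (256, [537, -290, 143]), (262, [540, -290, 144]), (268, [542, -290, 145]), (274, [545, -290, 146])]
385 [(232, [583, -199, 0]), (238, [588, -199, 1]), (244, [532, -229, 139]), (250, [531, -231, 148]), (256, [531, -232, 154]), (262, [531, -233, 160]), (268, [533, -234, 163]), (274, [532, -235, 169])]
395 [(232, [582, -189, 0]), (238, [589, -188, 0]), (244, [532, -224, 139]), (250, [531, -226, 148]), (256, [531, -227, 154]), (262, [532, -229, 159]), (268, [531, -230, 165]), (274, [531, -231, 171])]
405 [(232, [583, -179, 0]), (238, [588, -179, 1]), (244, [596, -178, 0]), (250, [531, -221, 147]), (256, [531, -222, 153]), (262, [532, -224, 159]), (268, [531, -226, 165]), (274, [532, -227, 170])]
0 -0.03 [275. 230.   1.]
0 0 [320. 230.   1.]
0 0.03 [365. 230.   1.]
0.019 -0.03 [271. 242.   1.]
0.019 0 [320. 242.   1.]
0.019 0.03 [370. 242.   1.]
0.05 -0.03 [262. 267.   1.]
0.05 0 [320. 267.   1.]
0.05 0.03 [379. 267.   1.]
```

View pics/w7.png

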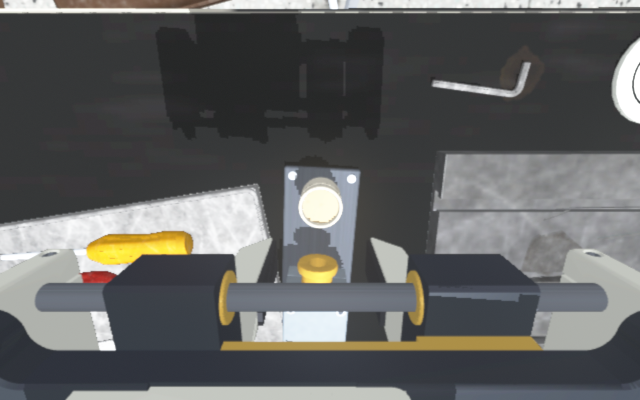

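The fingers closed above the bush. Their visible ends sit about 33 mm higher than the reported TCP z. I'll check that with the side and top cameras.

Run:
```python
from h import *
X,p,d=cloud('side'); st()
cv2.imwrite('pics/s7c.png',cv2.resize(p[90:210,250:420,::-1],None,fx=4,fy=4,interpolation=cv2.INTER_CUBIC))
cv2.imwrite('pics/s7.png',p[:,:,::-1])
for col in range(326,344,3): print(col,[(r,(X[r,col]*1000).round().astype(int).tolist()) for r in range(118,156,4)])
c=robot.get_calibration('side'); s=robot.observe()
for o in ([0,-.028,0],[0,.028,0],[0,.028,.035]):
    q=np.array(c['R'])@(s['tool_pos']+o)+c['t']; q=np.array(c['camera_matrix'])@q; print(o,(q/q[2]).round(1))
```

```text
t 7.75 [ 0.5419 -0.2632  0.0957] [ 3.1402e+00 -1.9000e-03  3.1408e+00] F [-1.   0.5  0.1] op 0.0547
326 [(118, [567, -622, 1]), (122, [568, -582, 0]), (126, [568, -521, 10]), (130, [568, -505, 1]), (134, [568, -469, 1]), (138, [568, -423, 6]), (142, [568, -395, 3]), (146, [568, -367, 1]), (150, [568, -316, 11]), (154, [568, -289, 9])]
329 [(118, [556, -617, 3]), (122, [556, -583, 0]), (126, [556, -544, 0]), (130, [557, -463, 20]), (134, [557, -449, 10]), (138, [557, -429, 3]), (142, [557, -401, 0]), (146, [557, -368, 1]), (150, [559, -249, 44]), (154, [559, -248, 30])]
332 [(118, [554, -215, 171]), (122, [553, -222, 154]), (126, [553, -224, 140]), (130, [545, -514, -3]), (134, [545, -474, -1]), (138, [547, -394, 20]), (142, [547, -386, 8]), (146, [549, -280, 43]), (150, [549, -251, 43]), (154, [549, -249, 29])]
335 [(118, [544, -218, 169]), (122, [544, -214, 158]), (126, [543, -223, 140]), (130, [534, -504, 2]), (134, [534, -470, 1]), (138, [535, -438, 0]), (142, [536, -400, 1]), (146, [539, -280, 43]), (150, [540, -248, 45]), (154, [539, -252, 28])]
338 [(118, [535, -222, 168]), (122, [534, -222, 155]), (126, [534, -228, 139]), (130, [522, -512, -2]), (134, [523, -469, 2]), (138, [524, -440, -1]), (142, [525, -402, 1]), (146, [525, -374, -2]), (150, [530, -253, 42]), (154, [529, -251, 28])]
341 [(118, [508, -627, 0]), (122, [509, -589, -1]), (126, [510, -552, -2]), (130, [511, -511, -1]), (134, [512, -467, 3]), (138, [513, -431, 3]), (142, [514, -397, 3]), (146, [515, -368, 1]), (150, [516, -339, 0]), (154, [517, -301, 4])]
[0, -0.028, 0] [334.6 130.2   1. ]
[0, 0.028, 0] [334.9 137.4   1. ]
[0, 0.028, 0.035] [335.3 127.3   1. ]
```

View pics/s7c.png

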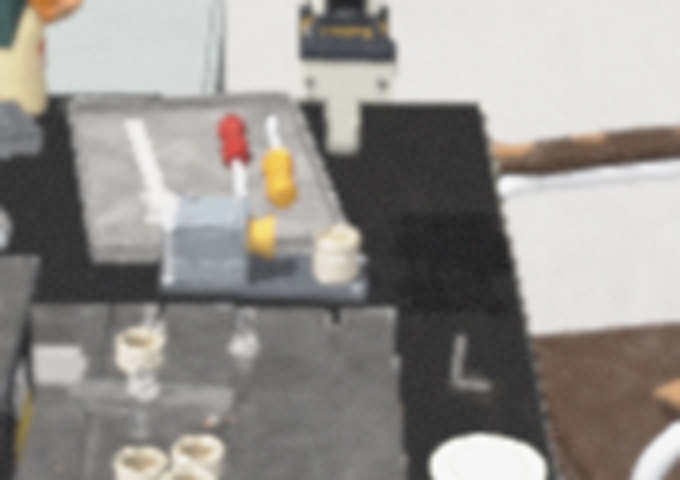

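Both cameras put the real finger ends about 35 mm above the reported TCP (~132–135 mm against 96 mm). I'll use that offset and descend in two steps.

>>> apply_moves([
  {"tx":0,"ty":0,"tz":0.05,"yaw":0,"grip":0.2},
  {"tx":0,"ty":0,"tz":0.08,"yaw":0,"grip":0.2},
  {"tx":0,"ty":0,"tz":0.095,"yaw":0,"grip":0.2},
  {"tx":0,"ty":0,"tz":0.106,"yaw":0,"grip":0.2},
  {"tx":0,"ty":0,"tz":0.106,"yaw":0,"grip":0.2},
], force=15)

```text
time: 8.38
tool_pos: [0.5426, -0.2636, -0.0091]
tool_rot: [3.141, -0.0, 3.141]
contact_force: [-0.1, 0.4, -0.5]
opening: 0.0553
```

```bash
python3 look.py w8.png bush_mid
python3 - <<'E'
from h import *
X,p,d=cloud('side'); st()
cv2.imwrite('pics/s8c.png',cv2.resize(p[90:210,250:420,::-1],None,fx=4,fy=4,interpolation=cv2.INTER_CUBIC))
for col in range(329,344,3): print(col,[(r,(X[r,col]*1000).round().astype(int).tolist()) for r in range(130,160,3)])
E
```

```text
t 8.38 [ 0.5426 -0.2636 -0.0091] [ 3.1413e+00 -2.0000e-04  3.1408e+00] F [-0.1  0.4 -0.5] op 0.0553
bush_mid 0.95 [250.7 322. ] [ 0.5404 -0.2625  0.026 ] depth pt [ 0.5339 -0.2626  0.0394]
t 8.53 [ 0.5432 -0.264  -0.008 ] [-3.1406e+00  1.6000e-03  3.1408e+00] F [-0.3 -0.4 -0.1] op 0.0548
329 [(130, [562, -197, 138]), (133, [562, -177, 137]), (136, [562, -167, 132]), (139, [562, -174, 118]), (142, [562, -178, 106]), (145, [561, -178, 96]), (148, [559, -270, 41]), (151, [559, -253, 38]), (154, [559, -247, 30]), (157, [559, -247, 19])]
332 [(130, [553, -192, 140]), (133, [553, -174, 138]), (136, [553, -171, 130]), (139, [553, -174, 118]), (142, [552, -178, 106]), (145, [552, -182, 94]), (148, [551, -216, 67]), (151, [550, -221, 54]), (154, [550, -221, 43]), (157, [549, -250, 18])]
335 [(130, [541, -290, 97]), (133, [544, -174, 139]), (136, [544, -172, 129]), (139, [544, -170, 120]), (142, [543, -175, 108]), (145, [543, -177, 97]), (148, [541, -219, 66]), (151, [541, -219, 55]), (154, [540, -223, 42]), (157, [539, -246, 20])]
338 [(130, [522, -510, -1]), (133, [535, -175, 139]), (136, [535, -169, 131]), (139, [534, -172, 120]), (142, [534, -176, 108]), (145, [533, -179, 96]), (148, [529, -267, 43]), (151, [530, -252, 39]), (154, [529, -249, 30]), (157, [529, -255, 15])]
341 [(130, [525, -200, 138]), (133, [526, -179, 137]), (136, [526, -169, 131]), (139, [525, -164, 124]), (142, [524, -178, 107]), (145, [524, -180, 96]), (148, [515, -356, 0]), (151, [516, -332, 0]), (154, [517, -308, 0]), (157, [517, -290, -2])]
```

View pics/s8c.png

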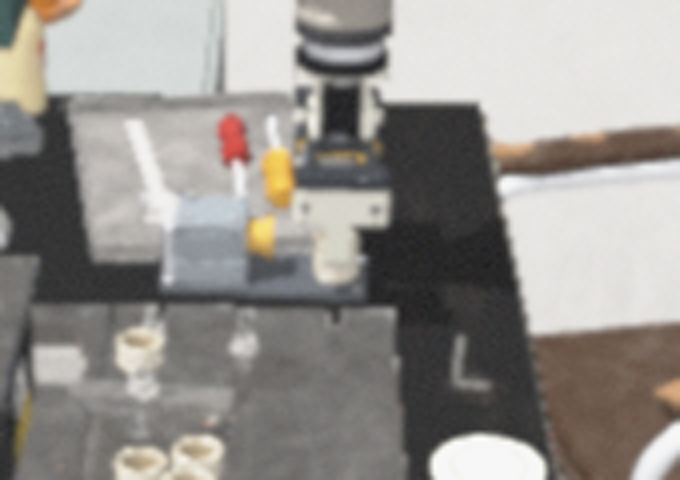

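View pics/w8.png

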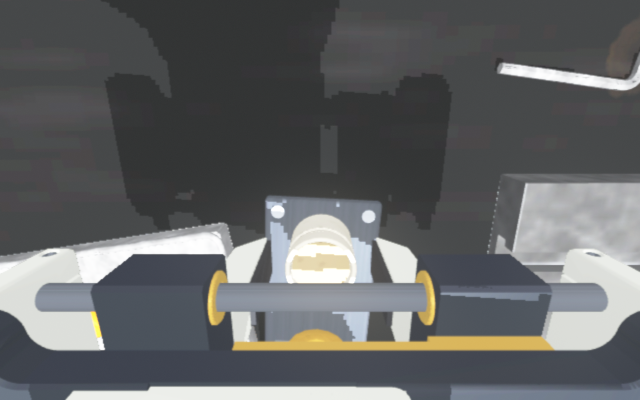

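>>> apply_moves([
  {"tx":0,"ty":0,"tz":0.013,"yaw":0,"grip":0.2},
  {"tx":0,"ty":0,"tz":0.013,"yaw":0,"grip":-0.3},
  {"tx":0,"ty":0,"tz":0.013,"yaw":0,"grip":-0.5},
  {"tx":0,"ty":0,"tz":0.013,"yaw":0,"grip":-0.5},
  {"tx":0,"ty":0,"tz":0.013,"yaw":0,"grip":-0.5},
], force=15)

```text
time: 9.15
tool_pos: [0.5426, -0.2636, -0.0219]
tool_rot: [-3.142, 0.0, 3.141]
contact_force: [-0.3, -0.6, -1.0]
opening: 0.0358
```

```bash
python3 look.py w9.png bush_mid
```

```text
t 9.15 [ 0.5426 -0.2636 -0.0219] [-3.1416e+00  2.0000e-04  3.1408e+00] F [-0.3 -0.6 -1. ] op 0.0358
bush_mid 0.86 [265.1 319.1] [ 0.5424 -0.2641  0.026 ] depth pt [ 0.5354 -0.264   0.0389]
```

View pics/w9.png

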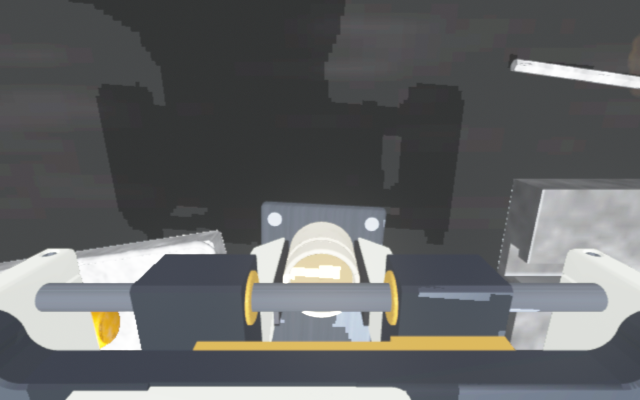

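Gripped: the opening is 35.8 mm. Lifting and carrying it to the bare desk in front of the tray.

>>> apply_moves([
  {"tx":0,"ty":0,"tz":-0.03,"yaw":0,"grip":-0.5},
  {"tx":0.0,"ty":0,"tz":-0.05,"yaw":0,"grip":-0.5},
  {"tx":0.03,"ty":-0.028,"tz":-0.05,"yaw":0,"grip":-0.5},
  {"tx":0.06,"ty":-0.056,"tz":-0.05,"yaw":0,"grip":-0.5},
  {"tx":0.088,"ty":-0.082,"tz":-0.04,"yaw":0,"grip":-0.5},
  {"tx":0.088,"ty":-0.082,"tz":-0.02,"yaw":0,"grip":-0.5},
  {"tx":0.088,"ty":-0.082,"tz":-0.005,"yaw":0,"grip":-0.5},
  {"tx":0.088,"ty":-0.082,"tz":-0.001,"yaw":0,"grip":-0.5},
])

```text
time: 10.25
tool_pos: [0.4542, -0.3447, -0.0221]
tool_rot: [3.14, -0.001, 3.141]
contact_force: [-0.3, 0.9, -0.5]
opening: 0.0356
```

Run:
```python
from h import *
st()
X,p,d=cloud('side')
cv2.imwrite('pics/s10c.png',cv2.resize(p[90:210,270:440,::-1],None,fx=4,fy=4,interpolation=cv2.INTER_CUBIC))
snap('wrist','w10.png')
```

```text
t 10.25 [ 0.4542 -0.3447 -0.0221] [ 3.1401e+00 -1.3000e-03  3.1414e+00] F [-0.3  0.9 -0.5] op 0.0356
```

View pics/s10c.png

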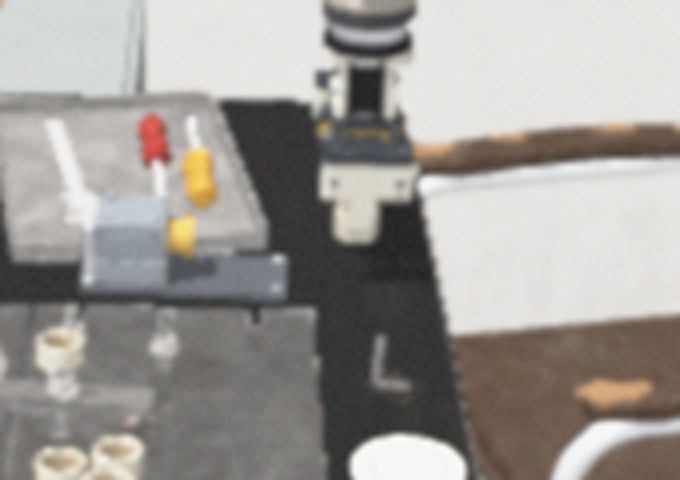

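View pics/w10.png

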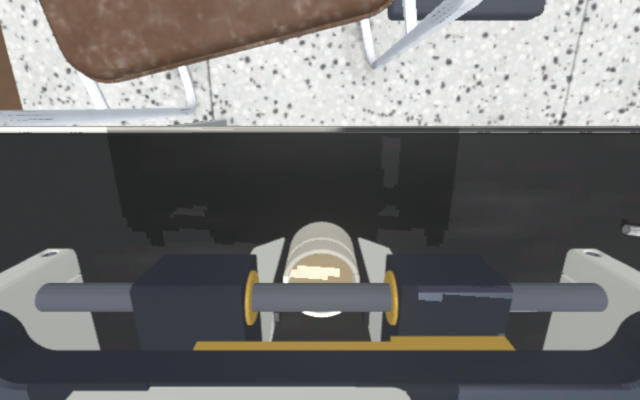

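>>> apply_moves([
  {"tx":0,"ty":0,"tz":0.004,"yaw":0,"grip":-0.5},
  {"tx":0,"ty":0,"tz":0.008,"yaw":0,"grip":-0.5},
  {"tx":0,"ty":0,"tz":0.009,"yaw":0,"grip":-0.5},
  {"tx":0,"ty":0,"tz":0.009,"yaw":0,"grip":-0.5},
])

```text
time: 10.85
tool_pos: [0.4546, -0.3455, -0.0299]
tool_rot: [-3.142, 0.0, 3.141]
contact_force: [0.3, -0.2, -0.8]
opening: 0.0354
```

```bash
python3 -c "
from h import *
st()
X,p,d=cloud('wrist'); P=X.reshape(-1,3); P=P[(abs(P[:,0]-.455)<.03)&(abs(P[:,1]+.345)<.03)&(P[:,2]>.02)&(P[:,2]<.06)]
print(np.percentile(P[:,2],[5,50,95,99]),len(P)); st()"
```

```text
t 10.85 [ 0.4546 -0.3455 -0.0299] [-3.1415e+00  2.0000e-04  3.1408e+00] F [ 0.3 -0.2 -0.8] op 0.0354
[0.02206824 0.03177637 0.0522147  0.0580008 ] 5183
t 10.90 [ 0.4546 -0.3456 -0.0299] [-3.1414e+00  3.0000e-04  3.1408e+00] F [-0.2 -0.4 -1. ] op 0.0356
```

>>> apply_moves([
  {"tx":0,"ty":0,"tz":0.001,"yaw":0,"grip":-0.5},
  {"tx":0,"ty":0,"tz":0.0015,"yaw":0,"grip":-0.5},
  {"tx":0,"ty":0,"tz":0.0015,"yaw":0,"grip":-0.5},
])

```text
time: 11.28
tool_pos: [0.4546, -0.3456, -0.0301]
tool_rot: [-3.141, 0.001, 3.141]
contact_force: [-2.6, 2.7, 11.7]
opening: 0.0354
```

Contact at 11.7 N. I'll ease up a little, release gently and check.

>>> apply_moves([
  {"tx":0,"ty":0,"tz":-0.0015,"yaw":0,"grip":-0.5},
  {"tx":0,"ty":0,"tz":-0.0015,"yaw":0,"grip":0.0},
  {"tx":0,"ty":0,"tz":-0.0015,"yaw":0,"grip":0.2},
  {"tx":0,"ty":0,"tz":-0.0015,"yaw":0,"grip":0.2},
  {"tx":0,"ty":0,"tz":-0.02,"yaw":0,"grip":0.2},
  {"tx":0,"ty":0,"tz":-0.06,"yaw":0,"grip":0.2},
  {"tx":0,"ty":0,"tz":-0.12,"yaw":0,"grip":0.2},
  {"tx":0,"ty":0,"tz":-0.17,"yaw":0,"grip":0.2},
])

```text
time: 12.28
tool_pos: [0.4546, -0.3456, 0.1406]
tool_rot: [-3.141, 0.001, 3.141]
contact_force: [1.2, -0.1, -1.4]
opening: 0.0551
```

```bash
python3 look.py w11.png bush_mid tube_mouth
python3 - <<'E'
from h import *
st()
X,p,d=cloud('wrist'); P=X.reshape(-1,3); P=P[(abs(P[:,0]-.455)<.03)&(abs(P[:,1]+.345)<.03)&(P[:,2]>.03)&(P[:,2]<.05)]
print(P.min(0),P.max(0),len(P))
E
```

```text
t 12.28 [ 0.4546 -0.3456  0.1406] [-3.1410e+00  8.0000e-04  3.1408e+00] F [ 1.2 -0.1 -1.4] op 0.0551
bush_mid 0.69 [184.5 318.5] [ 0.4516 -0.3477  0.026 ] depth pt [ 0.4505 -0.3476  0.0306]
tube_mouth 0.96 [316.3 393.6] [ 0.598  -0.2651  0.04  ] depth pt [ 0.4583 -0.3151  0.2246]
t 12.43 [ 0.4557 -0.3467  0.1415] [-3.1372  0.0046  3.1408] F [ 0.9  0.5 -0.1] op 0.0550
[ 0.4372532  -0.36363418  0.03000271] [ 0.47277771 -0.32787327  0.03725767] 1009
```

View pics/w11.png

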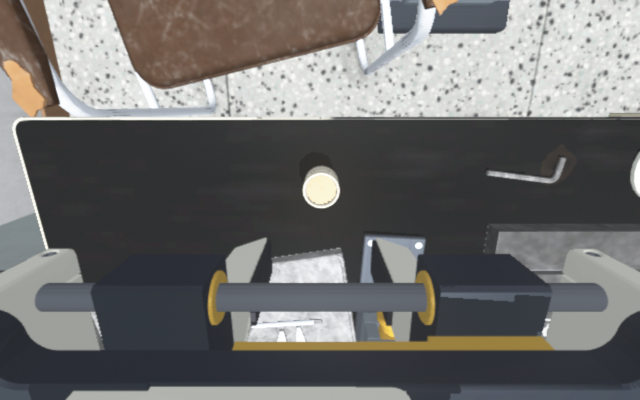

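The bush stands upright on the desk (picture: pixel (320,188)). Its top is at 36–37 mm, centred at (455, −346) mm. Next, an unobstructed view of the fixture from further back.

>>> apply_moves([
  {"tx":0.02,"ty":0.03,"tz":-0.04,"yaw":0,"grip":1},
  {"tx":0.04,"ty":0.06,"tz":-0.08,"yaw":0,"grip":1},
  {"tx":0.055,"ty":0.08,"tz":-0.12,"yaw":0,"grip":1},
  {"tx":0.055,"ty":0.08,"tz":-0.12,"yaw":0,"grip":1},
  {"tx":0.055,"ty":0.08,"tz":-0.12,"yaw":0,"grip":1},
])

```text
time: 13.1
tool_pos: [0.3992, -0.2652, 0.2567]
tool_rot: [3.14, -0.002, 3.141]
contact_force: [0.1, 0.6, -0.9]
opening: 0.0912
```

```bash
python3 look.py w12.png tube_mouth fixture bush_mid
python3 - <<'E'
from h import *
X,p,d=cloud('wrist'); np.savez('w12.npz',X=X,p=p)
cv2.imwrite('pics/w12c.png',cv2.resize(p[200:310,260:380,::-1],None,fx=5,fy=5,interpolation=cv2.INTER_CUBIC))
E
```

```text
t 13.10 [ 0.3992 -0.2652  0.2567] [ 3.1397e+00 -2.0000e-03  3.1408e+00] F [ 0.1  0.6 -0.9] op 0.0912
fixture 0.96 [281.3 318.4] [ 0.5925 -0.2686  0.    ] depth pt [ 0.5884 -0.2686  0.0067]
fixture 0.32 [190. 604.] [0.4398 0.1561 0.    ] depth pt [ 0.44    0.1568 -0.0008]
bush_mid 0.85 [199.1 262.8] [ 0.4454 -0.3463  0.026 ] depth pt [ 0.4441 -0.3454  0.0305]
```

View pics/w12c.png

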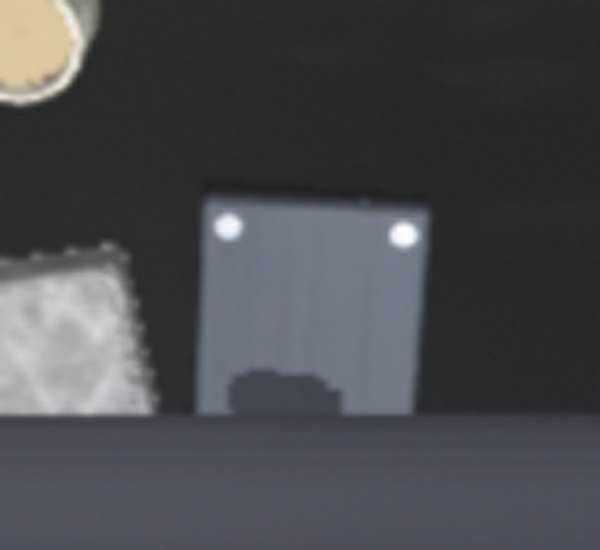

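The gripper's own crossbar hides the tube here. I'll move over it, where it falls in the clear part of the picture.

>>> apply_moves([
  {"tx":-0.055,"ty":0,"tz":0.02,"yaw":0,"grip":1},
  {"tx":-0.11,"ty":0,"tz":0.04,"yaw":0,"grip":1},
  {"tx":-0.16,"ty":0,"tz":0.06,"yaw":0,"grip":1},
  {"tx":-0.16,"ty":0,"tz":0.06,"yaw":0,"grip":1},
  {"tx":-0.16,"ty":0,"tz":0.06,"yaw":0,"grip":1},
])

```text
time: 13.98
tool_pos: [0.559, -0.2656, 0.1978]
tool_rot: [3.141, -0.002, 3.141]
contact_force: [0.1, 0.0, 1.5]
opening: 0.0918
```

```bash
python3 look.py w13.png tube_mouth fixture
python3 - <<'E'
from h import *
st(); X,p,d=cloud('wrist'); np.savez('w13.npz',X=X,p=p)
cv2.imwrite('pics/w13c.png',cv2.resize(p[130:280,240:400,::-1],None,fx=4,fy=4,interpolation=cv2.INTER_CUBIC))
Y=X.reshape(-1,3)
def sel(x0,x1,y0,y1,z0,z1): return Y[(Y[:,0]>x0)&(Y[:,0]<x1)&(Y[:,1]>y0)&(Y[:,1]<y1)&(Y[:,2]>z0)&(Y[:,2]<z1)]
def rect(P,l): print(l,len(P),P.mean(0).round(4),[np.round(v,1) for v in cv2.minAreaRect((P[:,:2]*1000).astype(np.float32))])
rect(sel(.60,.70,-.31,-.22,.058,.07),'block')
rect(sel(.50,.60,-.305,-.22,.005,.012),'base')
F=sel(.57,.615,-.30,-.23,.048,.057+.003); print('flange top',F.min(0),F.max(0)); rect(F,'fl')
E
```

```text
t 13.97 [ 0.559  -0.2656  0.1978] [ 3.1409e+00 -1.5000e-03  3.1409e+00] F [0.1 0.  1.5] op 0.0918
tube_mouth 0.87 [207.2 319.5] [ 0.594  -0.2668  0.04  ] depth pt [ 0.5968 -0.2668  0.0314]
fixture 0.95 [197.7 318.8] [ 0.594  -0.2678  0.    ] depth pt [ 0.5917 -0.2678  0.0078]
t 14.12 [ 0.5589 -0.2661  0.1997] [-3.1407e+00  1.3000e-03  3.1399e+00] F [-0.9 -0.7  0.9] op 0.0921
block 2242 [ 0.6451 -0.2692  0.0618] [array([ 638.5, -268.7]), array([56.1, 76. ]), np.float64(86.8)]
base 3639 [ 0.5573 -0.2646  0.0075] [array([ 559.4, -264.4]), array([69.9, 84.6]), np.float64(86.9)]
flange top [ 0.59399277 -0.28205578  0.04801786] [ 0.6148828  -0.25068164  0.05835075]
fl 378 [ 0.6031 -0.267   0.0529] [array([ 604.9, -266.7]), array([31.4, 20.5]), np.float64(86.7)]
```

View pics/w13c.png

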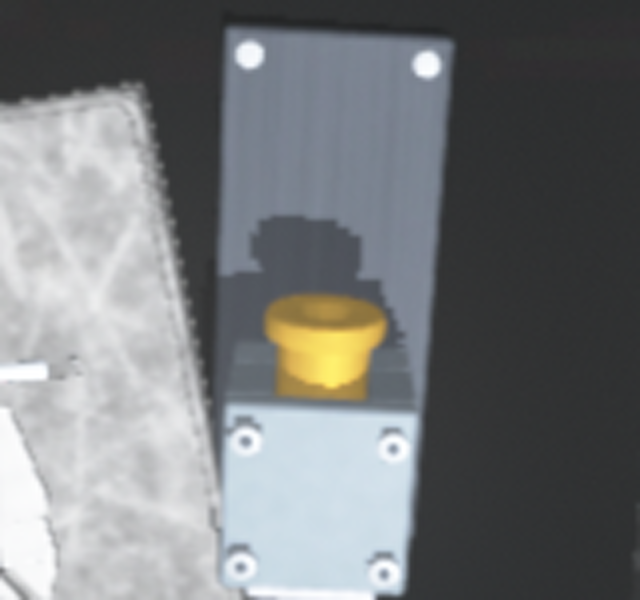

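Fixture fit: mouth at (594.5, −266.3, 40) mm, bore heading −0.056 rad. The block, base and flange agree. Now on to the gauge.

>>> apply_moves([
  {"tx":0.03,"ty":0.05,"tz":0,"yaw":0,"grip":1},
  {"tx":0.06,"ty":0.1,"tz":0,"yaw":0,"grip":1},
  {"tx":0.09,"ty":0.155,"tz":0,"yaw":0,"grip":1},
  {"tx":0.1,"ty":0.215,"tz":0,"yaw":-0.08,"grip":1},
  {"tx":0.1,"ty":0.275,"tz":0,"yaw":-0.16,"grip":1},
  {"tx":0.1,"ty":0.335,"tz":0,"yaw":-0.24,"grip":1},
  {"tx":0.1,"ty":0.395,"tz":0,"yaw":-0.32,"grip":1},
  {"tx":0.095,"ty":0.455,"tz":0,"yaw":-0.4,"grip":1},
])

```text
time: 15.18
tool_pos: [0.4646, 0.191, 0.1999]
tool_rot: [-3.141, 0.003, -2.74]
contact_force: [0.8, -0.3, 0.9]
opening: 0.0921
```

```bash
python3 -c "
from h import *
st(); goto(.50,.275,.20,np.pi+.40)"
```

```text
t 15.18 [0.4646 0.191  0.1999] [-3.1410e+00  2.7000e-03 -2.7405e+00] F [ 0.8 -0.3  0.9] op 0.0921
tx -0.0654 ty 0.0635 tz -0.0001 yaw 0.0011 rows 1.5
```

>>> apply_moves([
  {"tx":-0.033,"ty":0.032,"tz":0,"yaw":0,"grip":0.4},
  {"tx":-0.065,"ty":0.063,"tz":0,"yaw":0,"grip":0.4},
  {"tx":-0.065,"ty":0.063,"tz":0,"yaw":0,"grip":0.4},
  {"tx":-0.065,"ty":0.063,"tz":0,"yaw":0,"grip":0.4},
])

```text
time: 15.68
tool_pos: [0.4999, 0.272, 0.199]
tool_rot: [-3.141, 0.0, -2.743]
contact_force: [-1.2, -0.1, 0.1]
opening: 0.0645
```

```bash
python3 look.py w14.png gauge_grip gauge_tip rest
python3 - <<'E'
from h import *
st(); X,p,d=cloud('wrist')
h=cv2.cvtColor(p,cv2.COLOR_RGB2HSV)
m=(h[...,0]>100)&(h[...,0]<125)&(h[...,1]>120)&(h[...,2]>80)&(abs(X[...,0]-.52)<.06)&(abs(X[...,1]-.28)<.06)&(abs(X[...,2]-.061)<.003)
P=X[m]; print(len(P),P.mean(0).round(4),[np.round(v,2) for v in cv2.minAreaRect((P[:,:2]*1000).astype(np.float32))])
u=np.linalg.svd(P[:,:2]-P[:,:2].mean(0),full_matrices=False)[2][0]; print('pca',np.degrees(np.arctan(u[1]/u[0])))
# rod & tail: z near .055, non blue
for nm,(a,b) in dict(rod=(.036,.12),tail=(-.062,-.03)).items():
    t=np.radians(23); ax=np.array([np.cos(t),np.sin(t)]); rel=X[...,:2]-[.521,.2797]; s=rel@ax; w=rel@[-ax[1],ax[0]]
    k=(s>a)&(s<b)&(abs(w)<.02)&(X[...,2]>.0505)&(X[...,2]<.059); Q=X[k]; 
    if len(Q): print(nm,len(Q),Q.mean(0).round(4),'s',s[k].min().round(4),s[k].max().round(4),'w',w[k].mean().round(4))
E
```

```text
t 15.68 [0.4999 0.272  0.199 ] [-3.1412e+00  3.0000e-04 -2.7426e+00] F [-1.2 -0.1  0.1] op 0.0645
gauge_grip 0.59 [ 37.3 141.3] [0.4366 0.0537 0.05  ] depth pt [0.4378 0.0288 0.0045]
gauge_grip 0.58 [197.3 321.9] [0.5185 0.2811 0.05  ] depth pt [0.5158 0.28   0.0599]
gauge_tip 0.63 [285.3 312. ] [0.6282 0.3141 0.05  ] depth pt [0.473  0.2583 0.3142]
gauge_tip 0.26 [197.4 323.1] [0.5181 0.2824 0.05  ] depth pt [0.5151 0.2811 0.0612]
rest 0.92 [187.  321.1] [0.5195 0.2805 0.    ] depth pt [0.5053 0.2746 0.0603]
t 15.88 [0.5002 0.2717 0.1991] [-3.1415e+00  6.0000e-04 -2.7438e+00] F [0.4 0.5 0.4] op 0.0643
849 [0.5209 0.2795 0.0602] [array([521.75, 279.87]), array([58.33, 18.82]), np.float64(19.87)]
pca 20.114707807969037
rod 594 [0.5858 0.3034 0.0541] s 0.0361 0.1062 w -0.0035
tail 445 [0.478  0.2634 0.0541] s -0.0587 -0.03 w 0.0018
```

View pics/w14.png

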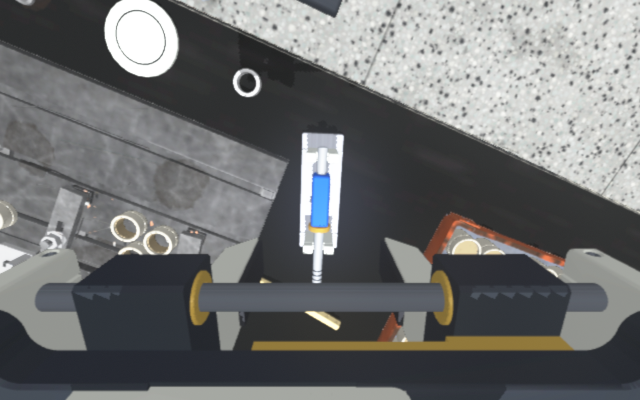

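Run:
```python
from h import *
goto(.521,.2795,-.005,np.pi+.353)
for n in ('top','side'):
    X,p,d=cloud(n); 
    t=.353; ax=np.array([np.cos(t),np.sin(t)]); rel=X[...,:2]-[.521,.2795]; s=rel@ax; w=rel@[-ax[1],ax[0]]
    for lo,hi in ((-.115,-.06),(.06,.115)):
        k=(abs(s)<.05)&(w>lo)&(w<hi)&(X[...,2]<.15); print(n,lo,k.sum(),X[k][:,2].max() if k.any() else None)
```

```text
tx -0.0220 ty -0.0010 tz 0.2040 yaw 0.0449 rows 3.3
top -0.115 964 0.036084167213487
top 0.06 206 0.005661784419377682
side -0.115 559 0.03452003343344242
side 0.06 718 0.004708244086448538
```

>>> apply_moves([
  {"tx":-0.012,"ty":0,"tz":0.05,"yaw":0.02,"grip":0},
  {"tx":-0.022,"ty":-0.001,"tz":0.1,"yaw":0.045,"grip":0},
  {"tx":-0.022,"ty":-0.001,"tz":0.14,"yaw":0.045,"grip":0},
  {"tx":-0.022,"ty":-0.001,"tz":0.14,"yaw":0.045,"grip":0},
  {"tx":-0.022,"ty":-0.001,"tz":0.14,"yaw":0.045,"grip":0},
])

```text
time: 16.65
tool_pos: [0.522, 0.2807, 0.0603]
tool_rot: [3.142, 0.003, -2.788]
contact_force: [-0.0, -0.7, 0.6]
opening: 0.0462
```

```bash
python3 look.py w15.png gauge_grip
python3 - <<'E'
from h import *
X,p,d=cloud('wrist')
h=cv2.cvtColor(p,cv2.COLOR_RGB2HSV)
m=(h[...,0]>100)&(h[...,0]<125)&(h[...,1]>120)&(h[...,2]>80)&(abs(X[...,0]-.52)<.06)&(abs(X[...,1]-.28)<.06)&(abs(X[...,2]-.061)<.003)
P=X[m]; print(len(P),P.mean(0).round(4),[np.round(v,2) for v in cv2.minAreaRect((P[:,:2]*1000).astype(np.float32))])
goto(.521,.2795,-.005,np.pi+.353)
E
```

```text
t 16.65 [0.522  0.2807 0.0603] [ 3.1415e+00  2.5000e-03 -2.7875e+00] F [-0.  -0.7  0.6] op 0.0462
gauge_grip 0.67 [224.3 320.3] [0.5219 0.2805 0.05  ] depth pt [0.5179 0.2791 0.0609]
2093 [0.5179 0.2784 0.0602] [array([521.1 , 279.86]), array([58.85, 19.28]), np.float64(20.53)]
tx 0.0016 ty -0.0009 tz 0.0658 yaw 0.0012 rows 1.1
```

View pics/w15.png

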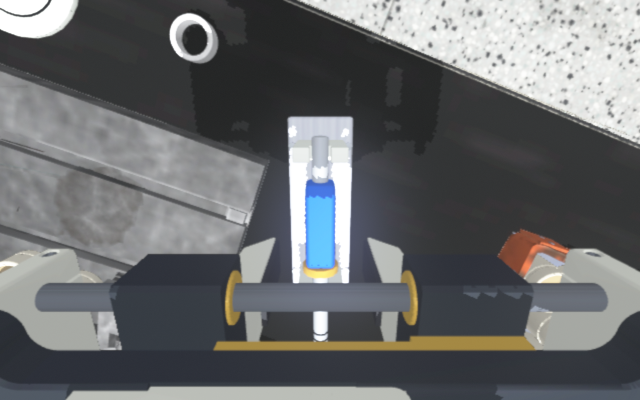

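The gauge is centred between the fingers, blue grip at about (320,225). Descending and gripping.

>>> apply_moves([
  {"tx":0.001,"ty":-0.001,"tz":0.03,"yaw":0,"grip":0},
  {"tx":0.001,"ty":-0.001,"tz":0.055,"yaw":0,"grip":0},
  {"tx":0.001,"ty":-0.001,"tz":0.065,"yaw":0,"grip":0},
  {"tx":0.001,"ty":-0.001,"tz":0.065,"yaw":0,"grip":-0.5},
  {"tx":0.001,"ty":-0.001,"tz":0.065,"yaw":0,"grip":-0.8},
  {"tx":0.001,"ty":-0.001,"tz":0.065,"yaw":0,"grip":-0.8},
  {"tx":0.001,"ty":-0.001,"tz":0.065,"yaw":0,"grip":-0.8},
], force=35)

```text
time: 17.68
tool_pos: [0.521, 0.2794, -0.0055]
tool_rot: [3.141, 0.002, -2.787]
contact_force: [-0.3, 0.7, 4.0]
opening: 0.0199
```

```bash
python3 look.py w16.png gauge_grip
python3 - <<'E'
from h import *
X,p,d=cloud('side'); st()
cv2.imwrite('pics/s16c.png',cv2.resize(p[190:300,280:420,::-1],None,fx=5,fy=5,interpolation=cv2.INTER_CUBIC))
E
```

```text
t 17.68 [ 0.521   0.2794 -0.0055] [ 3.1415e+00  1.8000e-03 -2.7874e+00] F [-0.3  0.7  4. ] op 0.0199
gauge_grip 0.94 [273.9 321.6] [0.5214 0.2802 0.05  ] depth pt [0.5153 0.278  0.0613]
t 17.82 [ 0.521   0.2794 -0.0056] [ 3.1415e+00  1.8000e-03 -2.7874e+00] F [-0.2  0.3  4.6] op 0.0197
```

View pics/s16c.png

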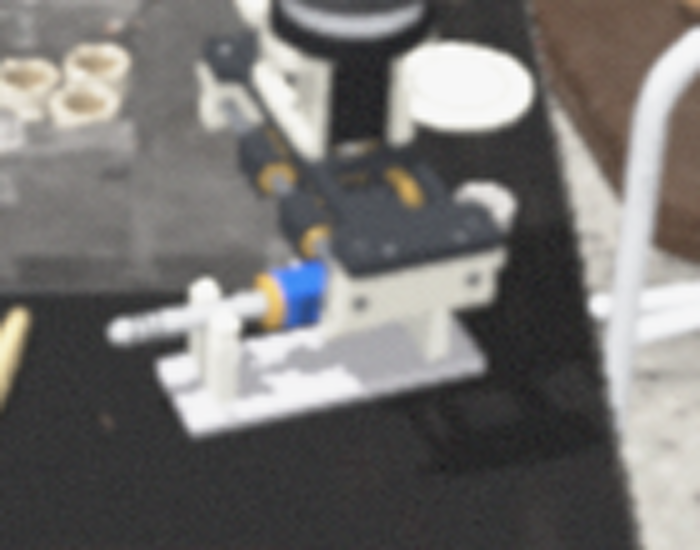

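>>> apply_moves([
  {"tx":0,"ty":0,"tz":-0.02,"yaw":0,"grip":-0.8},
  {"tx":0,"ty":0,"tz":-0.06,"yaw":0,"grip":-0.8},
  {"tx":0.01,"ty":0,"tz":-0.11,"yaw":0,"grip":-0.8},
  {"tx":0.03,"ty":0,"tz":-0.15,"yaw":0,"grip":-0.8},
  {"tx":0.04,"ty":0,"tz":-0.16,"yaw":0,"grip":-0.8},
  {"tx":0.04,"ty":0,"tz":-0.16,"yaw":0,"grip":-0.8},
])

```text
time: 18.58
tool_pos: [0.4823, 0.2651, 0.1531]
tool_rot: [3.142, -0.0, -2.787]
contact_force: [-0.2, -0.4, -1.8]
opening: 0.0197
```

```bash
python3 look.py w17.png gauge_grip
python3 - <<'E'
from h import *
X,p,d=cloud('side'); st()
cv2.imwrite('pics/s17c.png',cv2.resize(p[150:290,270:430,::-1],None,fx=4,fy=4,interpolation=cv2.INTER_CUBIC))
goto(.44,-.2584,.15,np.pi-.056)
E
```

```text
t 18.57 [0.4823 0.2651 0.1531] [ 3.1415e+00 -4.0000e-04 -2.7874e+00] F [-0.2 -0.4 -1.8] op 0.0197
gauge_grip 0.88 [273.1 321.3] [0.5675 0.2973 0.05  ] depth pt [0.4771 0.2637 0.2184]
t 18.73 [0.4824 0.265  0.1516] [ 3.1416e+00 -3.0000e-03 -2.7875e+00] F [ 0.5  0.1 -1.6] op 0.0196
tx 0.2212 ty -0.4763 tz 0.0016 yaw 0.4101 rows 8.4
```

View pics/s17c.png

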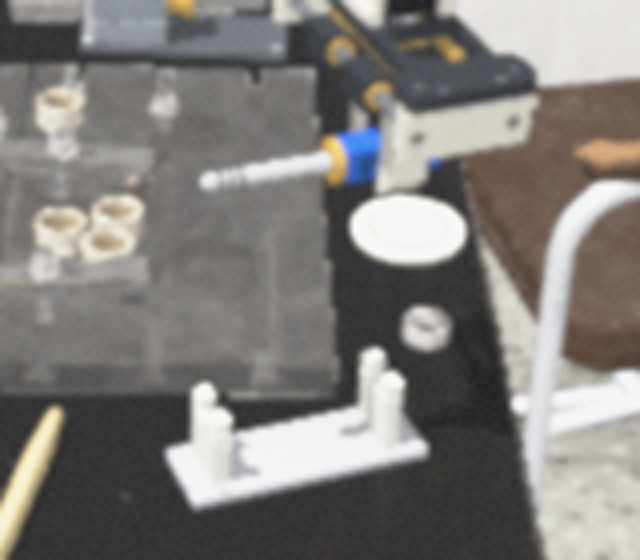

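View pics/w17.png

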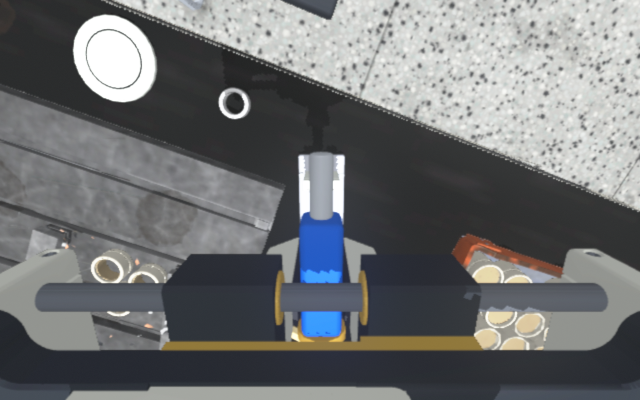

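>>> apply_moves([
  {"tx":0.024,"ty":-0.053,"tz":0,"yaw":0.045,"grip":-0.8},
  {"tx":0.049,"ty":-0.106,"tz":0,"yaw":0.09,"grip":-0.8},
  {"tx":0.074,"ty":-0.159,"tz":0,"yaw":0.135,"grip":-0.8},
  {"tx":0.098,"ty":-0.212,"tz":0,"yaw":0.18,"grip":-0.8},
  {"tx":0.123,"ty":-0.265,"tz":0,"yaw":0.225,"grip":-0.8},
  {"tx":0.147,"ty":-0.318,"tz":0,"yaw":0.27,"grip":-0.8},
  {"tx":0.172,"ty":-0.37,"tz":0,"yaw":0.315,"grip":-0.8},
  {"tx":0.196,"ty":-0.423,"tz":0,"yaw":0.36,"grip":-0.8},
])

```text
time: 19.73
tool_pos: [0.4451, -0.2013, 0.1521]
tool_rot: [3.14, -0.002, 3.134]
contact_force: [1.1, -0.9, -2.5]
opening: 0.02
```

```bash
python3 -c "
from h import *
st();goto(.44,-.2576,.03,np.pi-.056)"
```

```text
t 19.73 [ 0.4451 -0.2013  0.1521] [ 3.1402e+00 -1.7000e-03  3.1340e+00] F [ 1.1 -0.9 -2.5] op 0.0200
tx 0.0047 ty -0.0564 tz 0.1221 yaw 0.0484 rows 2.2
```

>>> apply_moves([
  {"tx":0.003,"ty":-0.028,"tz":0.02,"yaw":0.03,"grip":-0.8},
  {"tx":0.005,"ty":-0.056,"tz":0.06,"yaw":0.048,"grip":-0.8},
  {"tx":0.005,"ty":-0.056,"tz":0.1,"yaw":0.048,"grip":-0.8},
  {"tx":0.005,"ty":-0.056,"tz":0.122,"yaw":0.048,"grip":-0.8},
  {"tx":0.005,"ty":-0.056,"tz":0.122,"yaw":0.048,"grip":-0.8},
  {"tx":0.005,"ty":-0.056,"tz":0.122,"yaw":0.048,"grip":-0.8},
])

```text
time: 20.48
tool_pos: [0.4408, -0.2557, 0.0316]
tool_rot: [-3.142, 0.0, 3.088]
contact_force: [0.6, -1.0, -2.3]
opening: 0.0198
```

```bash
python3 look.py w18.png gauge_tip
cat > g.py <<'E'
from h import *
st()
# gauge line from clouds, expected heading -.056 about tcp
s0=robot.observe(); p0=s0['tool_pos']; psi=s0['tool_rot'][2]+np.pi
ax=np.array([np.cos(psi),np.sin(psi)]); nx=np.array([-ax[1],ax[0]])
zc=p0[2]+.0555
for n in ('wrist','side','top'):
    X,p,d=cloud(n); rel=X[...,:2]-p0[:2]; s=rel@ax; w=rel@nx
    for nm,a,b in (('tail',-.058,-.034),('gripR',-.028,-.012),('rod1',.040,.07),('rod2',.07,.104),('tip',.10,.12)):
        k=(s>a)&(s<b)&(abs(w)<.015)&(abs(X[...,2]-zc)<.018)
        if k.sum()>5: print(n,nm,k.sum(),'s',s[k].min().round(4),s[k].max().round(4),'w mean %.4f mid %.4f'%(w[k].mean(),(w[k].min()+w[k].max())/2),'z mean %.4f p95 %.4f'%(X[k][:,2].mean(),np.percentile(X[k][:,2],95)))
    if n=='side': cv2.imwrite('pics/side_g.png',cv2.resize(p[90:210,270:430,::-1],None,fx=4.5,fy=4.5,interpolation=cv2.INTER_CUBIC))
E
python3 g.py
```

```text
t 20.48 [ 0.4408 -0.2557  0.0316] [-3.1416e+00  1.0000e-04  3.0879e+00] F [ 0.6 -1.  -2.3] op 0.0198
t 20.57 [ 0.4411 -0.2559  0.0324] [-3.1406e+00  1.6000e-03  3.0880e+00] F [-0.8  0.3 -2.7] op 0.0201
wrist tail 1266 s -0.058 -0.034 w mean 0.0004 mid 0.0002 z mean 0.0914 p95 0.0932
wrist gripR 1502 s -0.028 -0.012 w mean 0.0003 mid 0.0003 z mean 0.0977 p95 0.0990
side tail 21 s -0.056 -0.0361 w mean 0.0057 mid 0.0051 z mean 0.0910 p95 0.0954
side gripR 29 s -0.0271 -0.0131 w mean 0.0100 mid 0.0097 z mean 0.0903 p95 0.0998
side rod1 30 s 0.0412 0.0676 w mean 0.0049 mid 0.0037 z mean 0.0902 p95 0.0953
side rod2 40 s 0.0704 0.1031 w mean 0.0035 mid 0.0027 z mean 0.0897 p95 0.0948
side tip 10 s 0.103 0.1128 w mean 0.0058 mid 0.0073 z mean 0.0910 p95 0.0946
top rod1 65 s 0.0429 0.0697 w mean 0.0036 mid 0.0030 z mean 0.0910 p95 0.0949
top rod2 75 s 0.0715 0.103 w mean 0.0034 mid 0.0034 z mean 0.0904 p95 0.0930
top tip 23 s 0.1 0.1097 w mean 0.0034 mid 0.0034 z mean 0.0908 p95 0.0945
```

View pics/side_g.png

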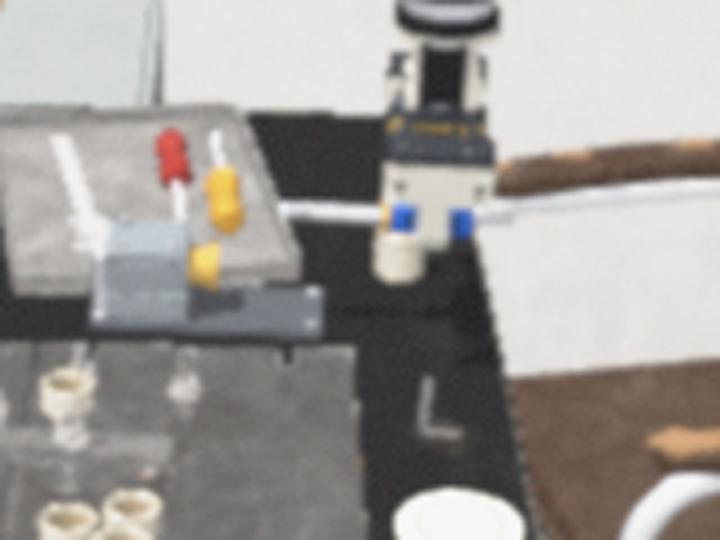

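View pics/w18.png

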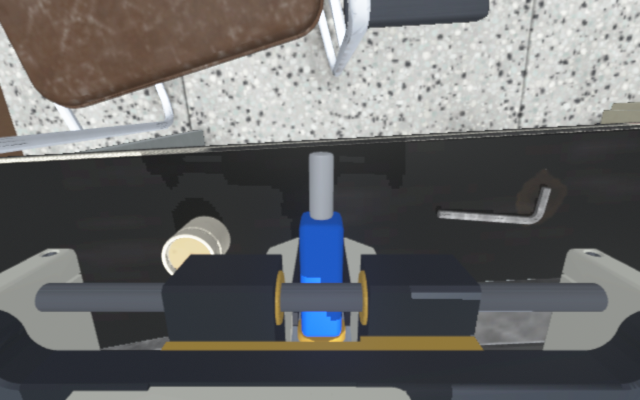

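Held level: tail and rod are both at z ≈ 91 mm. The grip is on the tool axis to within 0.3 mm, and the axis is at reported z + 55.6 mm. Lowering to bore height.

```bash
python3 -c "
from h import *
st();robot.read_camera('top');robot.read_camera('top');st();goto(.4687,-.2592,-.0156,np.pi-.056)"
```

```text
t 20.73 [ 0.4409 -0.2557  0.0323] [-3.1407e+00  1.4000e-03  3.0880e+00] F [-0.8 -0.9 -1.2] op 0.0196
t 20.82 [ 0.4407 -0.2555  0.0321] [-3.1410e+00  9.0000e-04  3.0879e+00] F [ 0.1  0.4 -2.8] op 0.0196
tx -0.0282 ty -0.0022 tz 0.0477 yaw 0.0023 rows 0.9
```

>>> apply_moves([
  {"tx":0,"ty":-0.002,"tz":0.025,"yaw":0.002,"grip":-0.8},
  {"tx":0,"ty":-0.002,"tz":0.0475,"yaw":0.002,"grip":-0.8},
  {"tx":-0.01,"ty":-0.002,"tz":0.0475,"yaw":0.002,"grip":-0.8},
  {"tx":-0.022,"ty":-0.002,"tz":0.0475,"yaw":0.002,"grip":-0.8},
  {"tx":-0.028,"ty":-0.002,"tz":0.0475,"yaw":0.002,"grip":-0.8},
  {"tx":-0.028,"ty":-0.002,"tz":0.0475,"yaw":0.002,"grip":-0.8},
])

```text
time: 21.58
tool_pos: [0.4692, -0.2591, -0.0154]
tool_rot: [-3.141, 0.001, 3.087]
contact_force: [-1.0, -0.6, -2.2]
opening: 0.0195
```

```bash
python3 g.py; python3 -c "
from h import *
goto(.4687,-.2592,-.0156,np.pi-.056)
p,d=robot.read_camera('top'); cv2.imwrite('pics/t19.png',cv2.resize(p[130:260,390:520,::-1],None,fx=4.5,fy=4.5,interpolation=cv2.INTER_CUBIC))"
```

```text
t 21.57 [ 0.4692 -0.2591 -0.0154] [-3.1409e+00  1.2000e-03  3.0865e+00] F [-1.  -0.6 -2.2] op 0.0195
wrist tail 1268 s -0.058 -0.034 w mean 0.0003 mid 0.0002 z mean 0.0437 p95 0.0454
wrist gripR 1491 s -0.028 -0.012 w mean 0.0003 mid 0.0003 z mean 0.0499 p95 0.0512
side tail 21 s -0.0556 -0.0352 w mean 0.0041 mid 0.0044 z mean 0.0412 p95 0.0452
side gripR 19 s -0.0261 -0.012 w mean 0.0098 mid 0.0090 z mean 0.0400 p95 0.0465
side rod1 36 s 0.0402 0.0699 w mean 0.0043 mid 0.0040 z mean 0.0420 p95 0.0470
side rod2 32 s 0.0701 0.1034 w mean 0.0047 mid 0.0048 z mean 0.0425 p95 0.0468
side tip 10 s 0.103 0.1132 w mean 0.0032 mid 0.0026 z mean 0.0407 p95 0.0443
top rod1 57 s 0.0443 0.0698 w mean 0.0036 mid 0.0033 z mean 0.0425 p95 0.0466
top rod2 73 s 0.0702 0.1025 w mean 0.0037 mid 0.0030 z mean 0.0425 p95 0.0465
top tip 19 s 0.1001 0.1108 w mean 0.0032 mid 0.0035 z mean 0.0414 p95 0.0448
tx -0.0006 ty -0.0004 tz -0.0002 yaw 0.0003 rows 0.0
```

View pics/side_g.png

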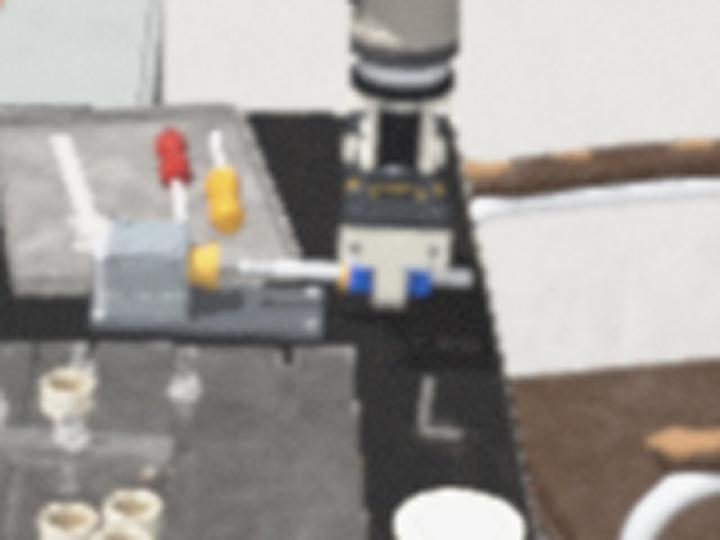

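View pics/t19.png

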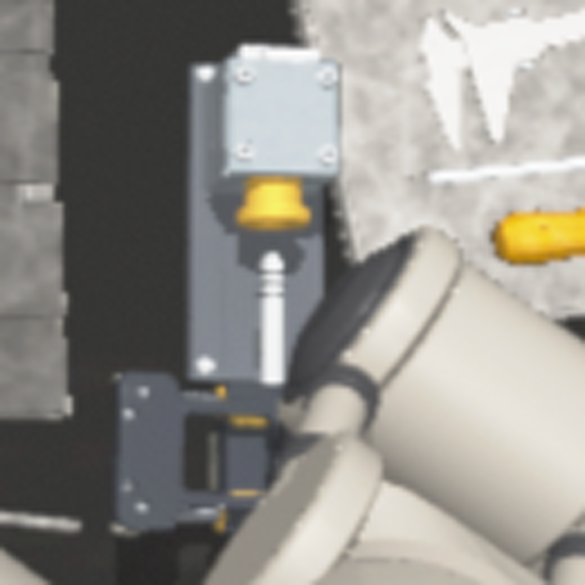

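Aligned. Inserting in small rows.

>>> apply_moves([
  {"tx":-0.008,"ty":0,"tz":0,"yaw":0,"grip":-0.8},
  {"tx":-0.016,"ty":0,"tz":0,"yaw":0,"grip":-0.8},
  {"tx":-0.024,"ty":0,"tz":0,"yaw":0,"grip":-0.8},
  {"tx":-0.032,"ty":0,"tz":0,"yaw":0,"grip":-0.8},
  {"tx":-0.032,"ty":0,"tz":0,"yaw":0,"grip":-0.8},
])

```text
time: 22.4
tool_pos: [0.5009, -0.2607, -0.0161]
tool_rot: [-3.141, 0.0, 3.086]
contact_force: [-0.0, -0.1, -1.7]
opening: 0.0201
```

No resistance, and the tip is inside by about 16 mm. Continuing.

>>> apply_moves([
  {"tx":-0.012,"ty":0,"tz":0,"yaw":0,"grip":-0.8},
  {"tx":-0.024,"ty":0,"tz":0,"yaw":0,"grip":-0.8},
  {"tx":-0.036,"ty":0,"tz":0,"yaw":0,"grip":-0.8},
  {"tx":-0.046,"ty":0,"tz":0,"yaw":0,"grip":-0.8},
  {"tx":-0.052,"ty":0,"tz":0,"yaw":0,"grip":-0.8},
  {"tx":-0.052,"ty":0,"tz":0,"yaw":0,"grip":-0.8},
])

```text
time: 23.15
tool_pos: [0.5524, -0.2635, -0.0161]
tool_rot: [3.141, -0.0, 3.086]
contact_force: [0.2, -0.2, -1.7]
opening: 0.0194
```

```bash
python3 -c "
from h import *
st(); goto(.5585,-.2643,-.0156,np.pi-.056)"
```

```text
t 23.15 [ 0.5524 -0.2635 -0.0161] [ 3.1415 -0.      3.0861] F [ 0.2 -0.2 -1.7] op 0.0194
tx -0.0061 ty -0.0004 tz -0.0005 yaw 0.0005 rows 0.1
```

>>> apply_moves([
  {"tx":-0.003,"ty":0,"tz":0,"yaw":0,"grip":-0.8},
  {"tx":-0.005,"ty":0,"tz":0,"yaw":0,"grip":-0.8},
  {"tx":-0.007,"ty":0,"tz":0,"yaw":0,"grip":-0.8},
  {"tx":-0.007,"ty":0,"tz":0,"yaw":0,"grip":-0.8},
])

```text
time: 23.65
tool_pos: [0.558, -0.2639, -0.0161]
tool_rot: [3.141, -0.002, 3.086]
contact_force: [-4.3, -1.0, 1.3]
opening: 0.0197
```

Contact is starting (−4 N). One more millimetre to seat the collar, then hold and look.

>>> apply_moves([
  {"tx":-0.001,"ty":0,"tz":0,"yaw":0,"grip":-0.8},
  {"tx":-0.001,"ty":0,"tz":0,"yaw":0,"grip":-0.8},
  {"tx":-0.001,"ty":0,"tz":0,"yaw":0,"grip":-0.8},
])

```text
time: 24.02
tool_pos: [0.5579, -0.2639, -0.0161]
tool_rot: [3.141, -0.004, 3.086]
contact_force: [-8.9, -0.4, 2.2]
opening: 0.0197
```

```bash
python3 g.py
```

```text
t 24.02 [ 0.5579 -0.2639 -0.0161] [ 3.1406 -0.0041  3.0857] F [-8.9 -0.4  2.2] op 0.0197
wrist tail 1269 s -0.058 -0.034 w mean 0.0002 mid 0.0001 z mean 0.0430 p95 0.0447
wrist gripR 1504 s -0.028 -0.012 w mean 0.0002 mid 0.0001 z mean 0.0492 p95 0.0505
side tail 25 s -0.0552 -0.0349 w mean 0.0028 mid 0.0040 z mean 0.0411 p95 0.0457
side gripR 25 s -0.0257 -0.0121 w mean 0.0093 mid 0.0080 z mean 0.0401 p95 0.0487
side rod1 36 s 0.0402 0.0611 w mean 0.0078 mid 0.0048 z mean 0.0450 p95 0.0553
top rod1 38 s 0.0487 0.0698 w mean 0.0092 mid 0.0082 z mean 0.0479 p95 0.0543
top rod2 9 s 0.0716 0.102 w mean 0.0024 mid 0.0028 z mean 0.0565 p95 0.0571
```

View pics/side_g.png

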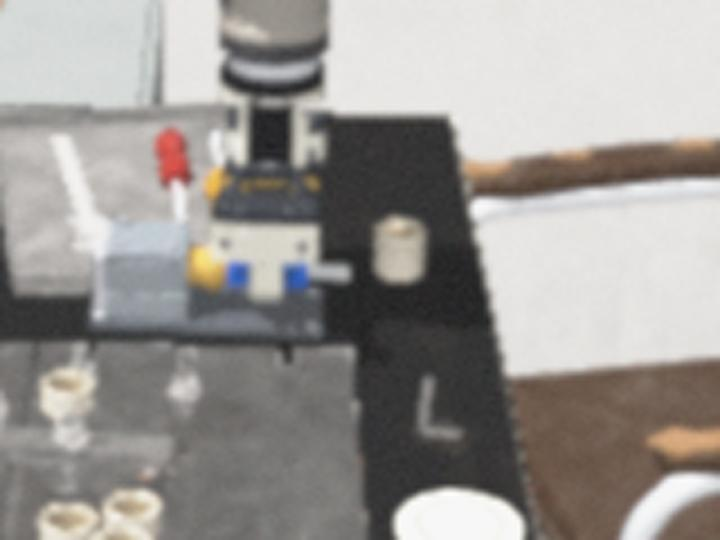

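The collar is on the flange: the force rose to 9 N with no further motion. Drawing it straight out.

>>> apply_moves([
  {"tx":0.005,"ty":0,"tz":0,"yaw":0,"grip":-0.8},
  {"tx":0.02,"ty":0,"tz":0,"yaw":0,"grip":-0.8},
  {"tx":0.04,"ty":0,"tz":0,"yaw":0,"grip":-0.8},
  {"tx":0.06,"ty":0,"tz":0,"yaw":0,"grip":-0.8},
  {"tx":0.08,"ty":0,"tz":0,"yaw":0,"grip":-0.8},
  {"tx":0.1,"ty":0,"tz":0,"yaw":0,"grip":-0.8},
  {"tx":0.115,"ty":0,"tz":0,"yaw":0,"grip":-0.8},
  {"tx":0.115,"ty":0,"tz":0,"yaw":0,"grip":-0.8},
])

```text
time: 25.18
tool_pos: [0.445, -0.2576, -0.0158]
tool_rot: [3.142, 0.0, 3.085]
contact_force: [0.6, -0.3, -2.2]
opening: 0.0198
```

```bash
python3 g.py
```

```text
t 25.18 [ 0.445  -0.2576 -0.0158] [3.1415e+00 4.0000e-04 3.0849e+00] F [ 0.6 -0.3 -2.2] op 0.0198
wrist tail 1264 s -0.058 -0.0341 w mean 0.0003 mid 0.0002 z mean 0.0433 p95 0.0450
wrist gripR 1496 s -0.028 -0.012 w mean 0.0002 mid 0.0002 z mean 0.0495 p95 0.0508
side tail 21 s -0.0543 -0.034 w mean 0.0040 mid 0.0035 z mean 0.0424 p95 0.0459
side gripR 21 s -0.0276 -0.0139 w mean 0.0087 mid 0.0085 z mean 0.0404 p95 0.0488
side rod1 30 s 0.0414 0.0683 w mean 0.0046 mid 0.0034 z mean 0.0421 p95 0.0456
side rod2 35 s 0.0711 0.1011 w mean 0.0034 mid 0.0036 z mean 0.0420 p95 0.0465
side tip 13 s 0.1009 0.1141 w mean 0.0047 mid 0.0055 z mean 0.0426 p95 0.0459
top rod1 44 s 0.046 0.0691 w mean 0.0027 mid 0.0026 z mean 0.0434 p95 0.0475
top rod2 72 s 0.0708 0.1037 w mean 0.0035 mid 0.0021 z mean 0.0424 p95 0.0468
top tip 23 s 0.1004 0.1112 w mean 0.0033 mid 0.0031 z mean 0.0423 p95 0.0477
```

View pics/side_g.png

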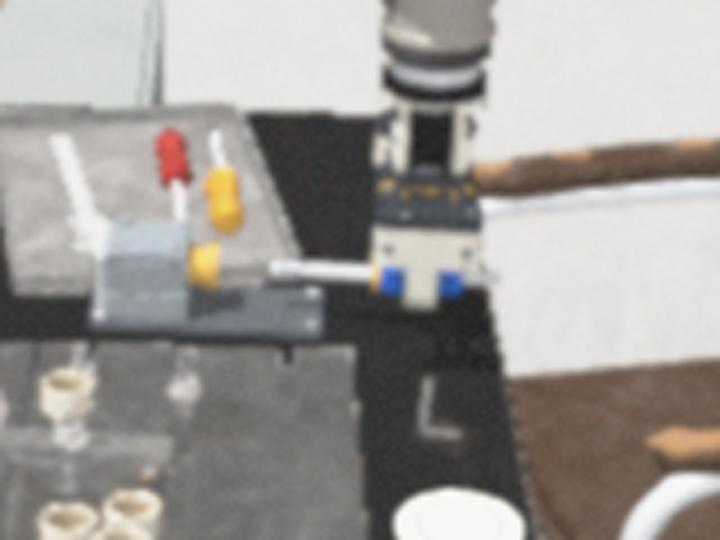

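The rod is fully out, with a visible gap to the flange. Lifting and swinging it to the reading plate.

>>> apply_moves([
  {"tx":0,"ty":0,"tz":-0.04,"yaw":0,"grip":-0.8},
  {"tx":0,"ty":0,"tz":-0.09,"yaw":0,"grip":-0.8},
  {"tx":0.01,"ty":0.03,"tz":-0.11,"yaw":-0.16,"grip":-0.8},
  {"tx":0.022,"ty":0.06,"tz":-0.11,"yaw":-0.32,"grip":-0.8},
  {"tx":0.034,"ty":0.09,"tz":-0.11,"yaw":-0.48,"grip":-0.8},
  {"tx":0.046,"ty":0.12,"tz":-0.11,"yaw":-0.64,"grip":-0.8},
  {"tx":0.057,"ty":0.15,"tz":-0.11,"yaw":-0.8,"grip":-0.8},
  {"tx":0.068,"ty":0.18,"tz":-0.11,"yaw":-0.95,"grip":-0.8},
])

```text
time: 26.32
tool_pos: [0.3879, -0.0732, 0.0943]
tool_rot: [-3.141, 0.001, -2.242]
contact_force: [0.2, 0.2, -0.9]
opening: 0.0196
```

```bash
python3 -c "
from h import *
st(); print(robot.observe()['qpos'].round(2)); goto(.387,-.0725,.05,np.pi+1.08)"
```

```text
t 26.32 [ 0.3879 -0.0732  0.0943] [-3.1405e+00  6.0000e-04 -2.2420e+00] F [ 0.2  0.2 -0.9] op 0.0196
[-0.38  0.23  2.    0.    0.92 -2.85]
tx 0.0000 ty 0.0011 tz 0.0443 yaw -0.1805 rows 1.0
```

```bash
python3 -c "
from h import *
st(); goto(.3744,-.0648,.05,np.pi+.95)"
```

```text
t 26.32 [ 0.3879 -0.0732  0.0943] [-3.1405e+00  6.0000e-04 -2.2420e+00] F [ 0.2  0.2 -0.9] op 0.0196
tx 0.0018 ty 0.0158 tz 0.0443 yaw -0.0505 rows 0.8
```

>>> apply_moves([
  {"tx":0.001,"ty":0.008,"tz":0.015,"yaw":-0.02,"grip":-0.8},
  {"tx":0.002,"ty":0.016,"tz":0.03,"yaw":-0.05,"grip":-0.8},
  {"tx":0.002,"ty":0.016,"tz":0.044,"yaw":-0.05,"grip":-0.8},
  {"tx":0.002,"ty":0.016,"tz":0.044,"yaw":-0.05,"grip":-0.8},
  {"tx":0.002,"ty":0.016,"tz":0.044,"yaw":-0.05,"grip":-0.8},
  {"tx":0.002,"ty":0.016,"tz":0.044,"yaw":-0.05,"grip":-0.8},
])

```text
time: 27.08
tool_pos: [0.3744, -0.0659, 0.0505]
tool_rot: [-3.14, 0.0, -2.197]
contact_force: [0.3, -0.0, -1.6]
opening: 0.0198
```

```bash
python3 look.py w20.png bush_mid; python3 g.py
python3 - <<'E'
from h import *
st()
s0=robot.observe(); psi=s0['tool_rot'][2]+np.pi; print('tip',s0['tool_pos'][:2]+.111*np.array([np.cos(psi),np.sin(psi)]))
for n in ('top','side'):
    X,p,d=cloud(n); cv2.imwrite('pics/%s20.png'%n,p[:,:,::-1])
    c=robot.get_calibration(n)
    k=(abs(X[...,0]-.437)<.06)&(abs(X[...,1]-.026)<.06)&(X[...,2]>.002)&(X[...,2]<.012)&(p.min(2)>150); P=X[k]; print(n,'plate',k.sum(),P.min(0).round(3),P.max(0).round(3))
    for l,z in (('gauge_tip',.106),('plate_top',.006),('bush',0),('drift',0),('ring',0),('hex_key',0)):
        for r in robot.tip_of(l,n)[:1]: print(n,l,round(r['confidence'],2),np.round(r['pixel']),world(c,r['pixel'],z=z).round(3))
E
```

```text
t 27.07 [ 0.3744 -0.0659  0.0505] [-3.1403e+00  4.0000e-04 -2.1974e+00] F [ 0.3 -0.  -1.6] op 0.0198
bush_mid 0.25 [272.5 325.4] [ 0.3984 -0.027   0.026 ] depth pt [ 0.3692 -0.0694  0.1163]
t 27.18 [ 0.3741 -0.0658  0.0504] [-3.1406e+00  3.0000e-04 -2.1975e+00] F [-0.2  0.  -1.8] op 0.0201
wrist tail 1277 s -0.058 -0.034 w mean -0.0002 mid -0.0003 z mean 0.1095 p95 0.1112
wrist gripR 1514 s -0.028 -0.012 w mean -0.0002 mid -0.0002 z mean 0.1157 p95 0.1170
side rod1 30 s 0.0405 0.0688 w mean 0.0013 mid 0.0008 z mean 0.1101 p95 0.1180
side rod2 32 s 0.0716 0.1038 w mean 0.0013 mid 0.0006 z mean 0.1093 p95 0.1118
side tip 18 s 0.1006 0.1139 w mean 0.0011 mid 0.0005 z mean 0.1080 p95 0.1114
top rod1 24 s 0.0589 0.0695 w mean 0.0014 mid 0.0011 z mean 0.1091 p95 0.1120
top rod2 82 s 0.0703 0.1035 w mean 0.0011 mid 0.0009 z mean 0.1088 p95 0.1123
top tip 29 s 0.1005 0.1129 w mean 0.0010 mid 0.0010 z mean 0.1080 p95 0.1115
t 27.32 [ 0.3738 -0.0657  0.0502] [-3.1412e+00  2.0000e-04 -2.1974e+00] F [-0.4 -0.5 -1.5] op 0.0197
tip [0.43890327 0.02419668]
top plate 789 [ 0.399 -0.01   0.002] [0.476 0.07  0.012]
top gauge_tip 0.5 [250. 327.] [0.435 0.024 0.106]
top plate_top 0.59 [251. 323.] [0.436 0.031 0.006]
top bush 0.77 [240. 480.] [ 0.457 -0.335  0.   ]
top drift 0.8 [148. 204.] [0.689 0.315 0.   ]
top ring 0.41 [250. 271.] [0.44  0.155 0.   ]
side plate 364 [ 0.399 -0.017  0.002] [0.478 0.071 0.011]
side gauge_tip 0.61 [176. 375.] [0.438 0.033 0.106]
side plate_top 0.86 [204. 371.] [0.439 0.018 0.006]
side bush 0.57 [151. 355.] [ 0.468 -0.334  0.   ]
side drift 0.65 [270. 276.] [0.689 0.31  0.   ]
side ring 0.67 [231. 375.] [0.439 0.144 0.   ]
side hex_key 0.38 [180. 367.] [ 0.439 -0.129  0.   ]
```

View pics/top20.png

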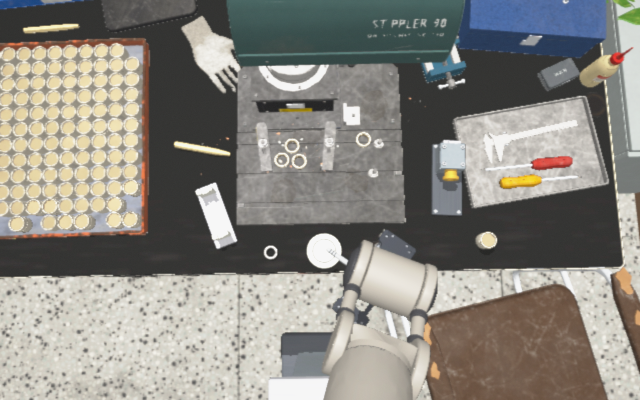

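View pics/side20.png

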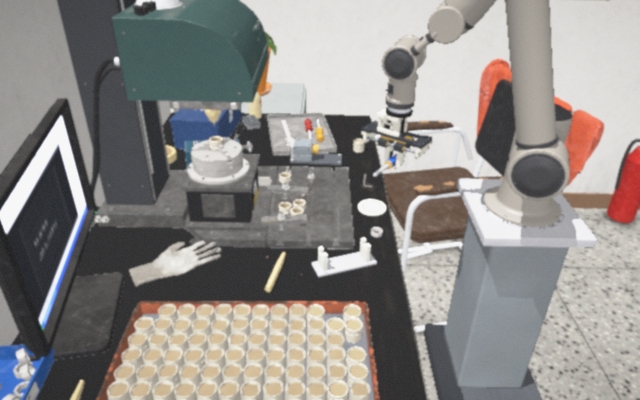

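The tip is over the plate and level, the bush is standing, and the bystanders are where they started. One short settle and a bush check, then hand in.

>>> apply_moves([
  {"tx":0,"ty":0,"tz":0,"yaw":0,"grip":-0.8},
  {"tx":0,"ty":0,"tz":0,"yaw":0,"grip":-0.8},
  {"tx":0,"ty":0,"tz":0,"yaw":0,"grip":-0.8},
  {"tx":0,"ty":0,"tz":0,"yaw":0,"grip":-0.8},
])

```text
time: 28.52
tool_pos: [0.3737, -0.0656, 0.05]
tool_rot: [3.142, 0.0, -2.197]
contact_force: [0.1, -0.2, -2.1]
opening: 0.0196
```

Run:
```python
from h import *
st()
for n in ('top','side'):
    X,p,d=cloud(n); k=(abs(X[...,0]-.455)<.04)&(abs(X[...,1]+.345)<.04)&(X[...,2]>.025)&(X[...,2]<.1); P=X[k]; print(n,P.min(0).round(3),P.max(0).round(3))
st(); print(robot.observe()['qvel'].round(4)); print(robot.hand_in())
```

```text
t 28.52 [ 0.3737 -0.0656  0.05  ] [ 3.1416e+00  1.0000e-04 -2.1974e+00] F [ 0.1 -0.2 -2.1] op 0.0196
top [ 0.438 -0.362  0.025] [ 0.473 -0.325  0.04 ]
side [ 0.441 -0.367  0.026] [ 0.476 -0.319  0.04 ]
t 28.62 [ 0.3737 -0.0657  0.05  ] [ 3.1416e+00  1.0000e-04 -2.1974e+00] F [ 0.5  0.5 -2.5] op 0.0192
[ 0.0022 -0.0001  0.0003  0.0004  0.0004 -0.0012]
the job is handed in; nothing more can be done
None
```

I carried out every step and handed the job in at 28.6 s; no verdict was reported.

- **Bush:** it stands upright on the bare desk at about (455, −346) mm, off the fixture and released.
- **Insertion:** I pushed the rod in until the collar stopped on the flange. The push force rose to 9 N with no further motion, and the position was within 1 mm of the expected stop. I then drew the rod fully out.
- **Final hold:** the rod is level and still in the fingers (opening 19.6 mm). Its tip is at about (439, 24) mm, a few millimetres from the plate centre, and about 100 mm above the plate. It touches nothing else.

**What failed or disagreed:**
- **Fingertip offset:** the first close on the bush missed. The visible fingertips sit about 35–40 mm above the reported TCP, as the wrist and side cameras both showed, so I corrected all later heights for this.
- **Refused call:** the first move call was refused because the rows lacked a grip value. It cost nothing.
- **Top camera:** it reads about 3 mm off in y compared with the wrist camera, so I used the wrist values.
- **Bystanders:** the drift matched its starting place within about 1 cm in both cameras. The ring was within about 6 mm in the top camera, but the side camera was off by about 18 mm and a weak detection. The hex key was found at the end only by the side camera, with low confidence, and close to where that camera first put it.

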